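Load the turn-over rack, prove its lock and stand the settled jars on their heads

ROBOT

A 7-joint arm with a two-finger parallel gripper is mounted at the origin on the work surface; the furniture and walls round the work are solid. World frame = base frame: x ahead of the robot, y to its left, z up, the work surface at z = 0. Lengths are in m, angles in rad, forces in N, time in s.
With the tool pointing down it reaches from about 0.425 to 0.925 m from the base axis. Payload 6.8 kg.
Tool frame: the origin (TCP) lies between the finger pads; the fingertips stand r.tcp_to_tips ahead of it and the grasp point (between the pads) lies 3 mm ahead of it (r.tcp_to_tips is the distance from the TCP to the fingertips, in m); z points along the fingers, y is the line along which they close (so a half turn about z gives the same grasp; the last joint's range is limited). The gripper opens to 85 mm and grips with 20 to 120 N. Pads are 22 mm wide; open, the fingers measure 114 mm over their backs; the gripper's body (76 mm by 85 mm) begins 54 mm behind the grasp point. The pads swing forward as they close: fully open they stand 13 mm farther back than shut.
Start: joints at [-1.299, 0.477, 0.022, 1.555, -0.011, 1.109, -0.083], TCP at [0.25, 0.627, 0.253] pointing down, gripper open.
Joint ranges: [-2.96, 2.96], [-0.34, 2.1], [-1.41, 1.46], [0.24, 2.44], [-1.37, 4.51], [0.17, 1.92], [-2.96, 2.96]. Speed limits (rad/s): [2.39, 2.39, 3.14, 3.14, 3.14, 3.14, 3.14].

INTERFACE

Orientations are given as a rotation vector (axis times angle).
In Python, from bench import r gives the robot as it stands. The module is installed in compiled form; this text tells all that it offers.
- The arm moves only by the tool step_arm, never from a script. Its argument "moves" is a list of rows, each an object of numbers: "rx", "ry", "rz": the turn, a rotation vector about the tool's x, y, z in degrees; "dx", "dy", "dz": the shift along the tool's x, y, z in mm; "gripper": the opening, from -1 (shut) to 1 (fully open). In form: [{"rx": .., "ry": .., "rz": .., "dx": .., "dy": .., "dz": .., "gripper": ..}, ...]. A call has 1 to 20 rows; each row shifts and turns the commanded pose from where the row before left it, along the tool's axes as they then stand; what a row does not reach is not made up. A row lasts 1/8 s, in which the tool goes at most 62.5 mm and 10.7 degrees, less where a joint would pass 70% of its speed; a pose out of reach is approached as far as the arm can. A call is refused whole if a number of a shift passes 62.5 or a number of a turn 10.7, either way. A call with a gripper value outside its range is refused whole. The fingers move at their own pace and stop on an object; "grip_force" is the grip in N (left out, the last holds). Time passes only in rows, so rows that do not move let the fingers close. It gives the time, the measured TCP pose, the force, the opening and the grip force at its end, in the units of the state.
- r.get_obs(): the state, without advancing time (a new reading comes with each control period).
- r.grab_frame(name): name is "scene" or "top"; returns the picture (384x512x3 uint8, blue, green, red); there is no depth.
- r.camera_info(name): a dict with "mtx" (3x3 intrinsics, pixels), "rvec" (rotation vector, rad) and "tvec" (3), from world to camera coordinates, as OpenCV has them. Camera axes: x right, y down, z forward; pixel columns grow to the right and rows downward; lengths in m; the calibration is good to about 2 mm. A picture is of the moment at which its call begins. camera_info takes no time and is no camera call.
- r.hand_in(): hands the job in; it is judged then, once.
The state is a dict: "clock": time; "joints": joint angles; "qvel": joint speeds; "tau": joint torques, N m; "tcp_pos": TCP position; "orientation": TCP orientation; "contact_force": force on the tool from outside, world axes, zero at the start; "moment": the same for the moment, N m; "grip_width": finger opening in m; "gripper_force": force on a finger pad.
Only numpy, scipy, OpenCV 4.12 (cv2) and the standard library are available. Lean on these libraries where they do the work, as an engineer would, in place of code of your own. Each camera call takes 0.05 s, during which the arm holds its last target. There are 200 camera calls.

TASK

The stain jars have settled and must stand on their heads: stand every jar and bottle from the bench upright, side by side, in the bay of the white cassette, slide the cassette fully home into the drum of the turn-over rack and turn the lock knob clockwise until it clicks past its detent. With the drum still upright, pull the cassette firmly back by its handle to prove that the lock bolt holds it, and only then swing the drum half a turn by its turning handle, up and over, to the far stop and leave it upside down. Leave the articulator, the bur block and the plaster pot alone.

Things in the scene. Friction and masses are not known exactly. Their poses are not given: they have to be found in the camera images.
- rack: turn-over rack, grey base 84 x 374 mm, fixed. Origin on the bench under the drum's axis (80 mm up, along y), at the drum's open front; z up. Dock: top 44.5 mm up, y 22 to 185 mm, low rails at x +-30 mm guide the cassette, end lugs stop its origin at y 105 mm. Drum: y -171 to 16 mm, x +-35 mm, clear cover 116 mm up. The cassette slides along -y from dock to drum
- drum (a joint): angle of the drum, 0 = upright (as found), pi = upside down; both ends are stops. It turns about the rack's y axis so that its -x side, with the turning handle, goes up and over to the +x side. Friction 0.45 N m (about 8 N at the handle): it stays where it is left
- drum_seat (a point): point fixed in the drum (92 mm behind its open front, 44 mm over the bench): the cassette's origin lies here when the cassette is fully home against the drum's rear stop
- turn_grip (a point): grip point on the drum's turning handle, a black sleeve 18 mm thick and 70 mm long along the rack's y, 55 mm in front (+y) of the drum's front and 58 mm from the axis: on the -x side of the axis at drum angle 0, above it at pi/2, on the +x side at pi. The sleeve spins freely, so a gripper pointing down can hold it all the way round
- lock_knob (a joint): angle of the lock knob, 0 = free, 1.3 = locked (stop), growing clockwise seen from above. A spring-loaded ball detent resists (about 0.15 N m) and pushes back to 0 until 0.8 rad; beyond that it clicks on to 1.3 and holds. It lowers the lock bolt into the slot of the cassette, so the cassette must be fully home
- knob_grip (a point): centre of the lock knob's grip bar on top of the drum's cover (bar 36 mm long, 12 mm wide, 17 mm high, along the rack's x at knob angle 0). This point is 8.5 mm below the bar's top; fingertips may go 15 mm below the top, where the detent's steel housing begins
- lock_bolt: steel bolt, 8 mm thick, under the knob inside the drum; with the knob locked it stands 10 mm deep in the cassette's slot, with 2 mm play
- cassette: white open cassette, loose on the dock. Origin at the underside, in the middle of its bay; axes as the rack's. Bay 51 mm wide (x) and 144 mm long (y -72 to 72), which just takes two jars and two bottles in one row. Floor 4 mm thick, side walls 40 mm high, end walls 66 mm; behind the +y end wall a block with the bolt's slot (y 75 to 93 mm) and then the handle
- cassette_grip (a point): grip point of the cassette's black handle at its +y end: an upright fin 10 mm thick (x), 44 mm long (y), 12 to 66 mm above the cassette's underside, with an 18 mm wide T-end; this point is 115 mm from the cassette's origin and 50 mm above its underside
- jar_1: amber jar with a white lid, 40 mm wide, 60 mm high; lid 34 mm wide from 37 mm up; origin at the centre of its underside, z up. 80 g
- jar_2: same kind of jar as jar_1. Whichever jar or bottle stands behind the grey drawer cabinet (y over 0.15) has the cabinet's 150 mm high rear face some 40 mm in front of it; that face runs 1.29 rad (74 degrees) from x towards y: close the fingers along it there
- bottle_a: small bottle with a blue band and a white cap, 30 mm wide, 60 mm high; cap 19 mm wide from 46 mm up; origin at the centre of its underside, z up. 35 g
- bottle_b: same kind of bottle as bottle_a
- articulator: brass dental articulator, 87 x 98 x 95 mm: leave alone
- bur_block: blue bur block, 42 x 62 x 36 mm: leave alone
- plaster_pot: shallow white pot of set grey plaster, 90 mm wide, 34 mm high: leave alone

How it is judged:
On the way, in this order (a step that is already met when the one before it is completed fails the run):
1. all jars and bottles stand upright in the cassette and the cassette is home in the drum (against its rear stop within 3 mm) (x of jar_1 in the frame of cassette between -0.02 and 0.02 m and y of jar_1 in the frame of cassette between -0.075 and 0.075 m and z of jar_1 in the frame of cassette between 0 and 0.018 m and x of jar_2 in the frame of cassette between -0.02 and 0.02 m and y of jar_2 in the frame of cassette between -0.075 and 0.075 m and z of jar_2 in the frame of cassette between 0 and 0.018 m and x of bottle_a in the frame of cassette between -0.02 and 0.02 m and y of bottle_a in the frame of cassette between -0.075 and 0.075 m and z of bottle_a in the frame of cassette between 0 and 0.018 m and x of bottle_b in the frame of cassette between -0.02 and 0.02 m and y of bottle_b in the frame of cassette between -0.075 and 0.075 m and z of bottle_b in the frame of cassette between 0 and 0.018 m and angle between each of jar_1, jar_2, bottle_a, bottle_b's own z axis and vertical below 0.25 rad and y of cassette in the frame of drum_seat below 0.003 m and distance between cassette and drum_seat below 0.006 m and value of joint drum below 0.15 rad), for 0.2 s.
2. the lock knob has clicked past its detent (over 1.0 rad), cassette home and drum upright (value of joint lock_knob above 1 rad and distance between cassette and drum_seat below 0.006 m and value of joint drum below 0.15 rad), for 0.3 s.
3. with drum upright and lock knob locked, the robot pulls the cassette so that the lock bolt takes more than 4 N for 0.2 s (all of step 2 and contact force between lock_bolt and cassette above 4 N and contact force between the fingers and cassette above 1 N), for 0.2 s.
4. the drum is cranked over to its stop, upside down (over 3.0 rad) (value of joint drum above 3 rad and value of joint lock_knob above 1 rad), for 0.2 s.
At the end, for the whole second after the job is handed in: Every jar and bottle present is inside the cassette's bay (base within 14 mm of its floor), the cassette is home in the drum (within 6 mm), the lock knob is past its detent (over 1.0 rad), the drum is upside down at its stop (over 3.0 rad) and all is at rest (all of step 4 and x of jar_1 in the frame of cassette between -0.02 and 0.02 m and y of jar_1 in the frame of cassette between -0.075 and 0.075 m and z of jar_1 in the frame of cassette between 0 and 0.018 m and x of jar_2 in the frame of cassette between -0.02 and 0.02 m and y of jar_2 in the frame of cassette between -0.075 and 0.075 m and z of jar_2 in the frame of cassette between 0 and 0.018 m and x of bottle_a in the frame of cassette between -0.02 and 0.02 m and y of bottle_a in the frame of cassette between -0.075 and 0.075 m and z of bottle_a in the frame of cassette between 0 and 0.018 m and x of bottle_b in the frame of cassette between -0.02 and 0.02 m and y of bottle_b in the frame of cassette between -0.075 and 0.075 m and z of bottle_b in the frame of cassette between 0 and 0.018 m and distance between cassette and drum_seat below 0.006 m and linear speed of cassette below 0.02 m/s and linear speed of each of jar_1, jar_2, bottle_a, bottle_b below 0.03 m/s); the robot touches nothing.
It fails at once if the drum is turned more than 0.5 rad while the lock knob is not past its detent (value of joint drum above 0.5 rad and value of joint lock_knob below 0.8 rad).
It fails at once if the articulator, bur block or plaster pot is moved by more than 3 cm (distance of any of articulator, bur_block, plaster_pot from where it was at the start of the episode above 0.03 m).
Of jar_1, jar_2, bottle_a, bottle_b only 3 to 4 are there at a start; the rules pass over those that are not, and their reading is None.
At some moment in a run one of cassette may be knocked a few centimetres aside while the robot is not near it.
It also fails if it takes over 208 s, if anything falls off the work surface, if the arm or the gripper's body presses on something with over 40 N, if the wrist force passes 120 N, or if a joint passes its speed limit or range.

## Working session

There is one attempt and no reset: what is moved stays moved. The work goes in short steps, Python scripts to look and compute and a tool call to move; the robot and the scene stay as the last step left them, time stands still between calls to the robot, and variables do not carry over. Pictures are saved under pics/ and viewed, at most 14 in all, crops included, and the job is handed in when it is done.

Besides the shell and the picture viewer there is one more tool, called after "Call:" as name([rows], argument=value, ...), one row to a line, values as JSON. step_arm: Moves the arm, as the interface text tells. Its arguments: {"type":"object","properties":{"moves":{"type":"array","items":{"type":"object","properties":{"rx":{"type":"number"},"ry":{"type":"number"},"rz":{"type":"number"},"dx":{"type":"number"},"dy":{"type":"number"},"dz":{"type":"number"},"gripper":{"type":"number"}}}},"grip_force":{"type":"number"}},"required":["moves"]}

```bash
mkdir -p pics; cat > h.py <<'E'
import numpy as np, cv2
from bench import r
def P(n):
    c=r.camera_info(n); R=cv2.Rodrigues(np.array(c['rvec'],float))[0]; return np.array(c['mtx']),R,np.array(c['tvec'],float).ravel()
def ray(n,u,v,z):
    K,R,t=P(n); d=R.T@np.linalg.inv(K)@[u,v,1]; o=-R.T@t; return o+d*(z-o[2])/d[2]
def proj(n,p):
    K,R,t=P(n); q=K@(R@np.array(p)+t); return q[:2]/q[2]
def snap(n,f):
    im=r.grab_frame(n); cv2.imwrite('pics/'+f,im); return im
E
python3 - <<'E'
from h import *
for n in('scene','top'):
    im=snap(n,n+'0.png'); K,R,t=P(n); print(n,K.tolist(),(-R.T@t).round(3),R.round(3).tolist())
print(r.get_obs(),r.tcp_to_tips)
for n in('scene','top'):
    cv2.imwrite(f'pics/{n}0b.png',cv2.resize(cv2.imread(f'pics/{n}0.png'),(800,600),interpolation=cv2.INTER_CUBIC))
E
```

```text
scene [[346.38688856888956, 0.0, 253.09761193804985], [0.0, 346.38688856888956, 188.0826812359026], [0.0, 0.0, 1.0]] [ 0.868 -0.888  0.542] [[0.915, 0.402, 0.024], [0.194, -0.386, -0.902], [-0.354, 0.83, -0.431]]
top [[424.0116650302279, 0.0, 257.2562934961273], [0.0, 424.0116650302279, 196.35908449530484], [0.0, 0.0, 1.0]] [ 0.418 -0.075  1.322] [[-0.018, -1.0, -0.017], [-0.997, 0.019, -0.071], [0.071, 0.015, -0.997]]
{'clock': 0.1, 'joints': array([-1.29911803,  0.47773573,  0.0223214 ,  1.55630329, -0.01150573,
        1.10929065, -0.08308701]), 'qvel': array([ 0.00067018, -0.00035812,  0.00044523, -0.00241671,  0.00128562,
        0.0006996 ,  0.00107464]), 'tau': array([ 3.96306859e-03, -5.97753417e+01,  1.61314096e+00, -2.81954116e+01,
        1.27475956e-02,  5.04804833e-03, -1.69893838e-06]), 'tcp_pos': array([0.25004926, 0.62646871, 0.25243103]), 'orientation': array([-5.92860336e-01, -3.08493748e+00,  2.50756257e-03]), 'contact_force': array([ 0.12167903, -1.3162528 , -0.15263969]), 'moment': array([-0.01872252,  0.02181005, -0.00102705]), 'gripper_force': 0.0, 'grip_width': 0.0854578163678841} 0.022
```

View pics/scene0b.png

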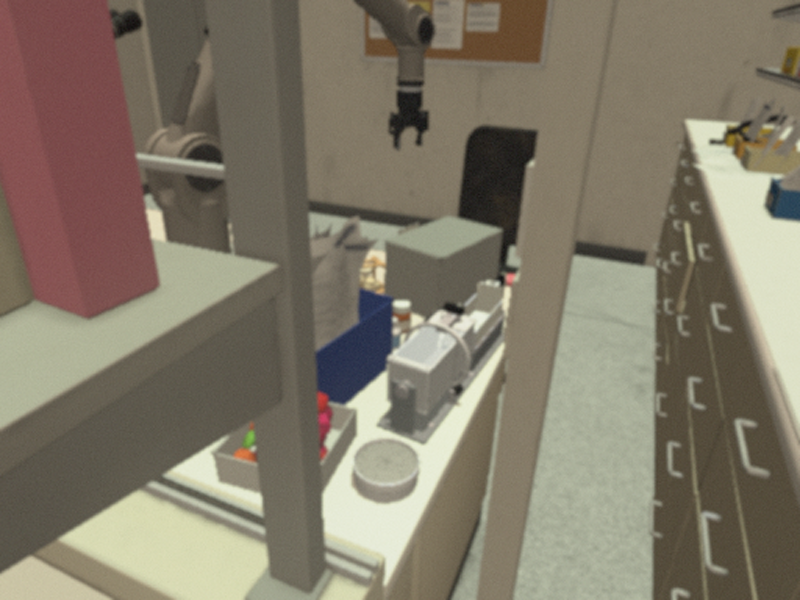

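View pics/top0b.png

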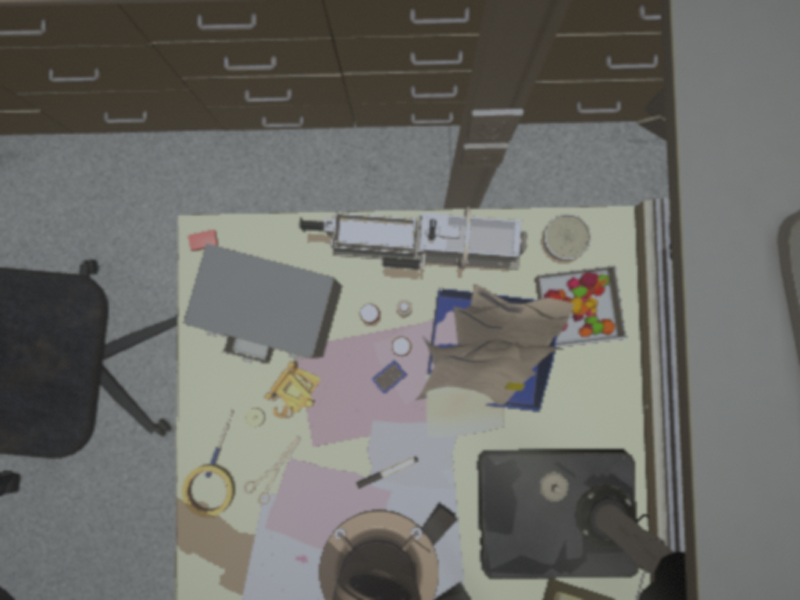

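The scene view shows the rack from the -y end, largely hidden by posts. The top view (800 px scale) shows the cassette at (375,233), the drum at (470,238), the knob at (432,230), and the turning handle at (402,263). It also shows lids at (370,313), (401,346) and a cap at (404,308). Next I zoom in.

```bash
python3 - <<'E'
from h import *
im=cv2.imread('pics/top0.png')
cv2.imwrite('pics/c1.png',cv2.resize(im[125:265,180:345],None,fx=4.2,fy=4.2,interpolation=cv2.INTER_CUBIC))
a=im[125:290,108:230]; cv2.imwrite('pics/c2.png',cv2.resize(a,None,fx=3.6,fy=3.6,interpolation=cv2.INTER_CUBIC))
g=cv2.cvtColor(im,cv2.COLOR_BGR2HSV)
m=((g[...,2]>150)&(g[...,1]<40)).astype(np.uint8)
n,l,s,c=cv2.connectedComponentsWithStats(m)
for i in range(1,n):
    if 20<s[i,4]<900: print(s[i],c[i].round(1),ray('top',*c[i],.06).round(3))
E
```

```text
[217 141  48  18 670] [240.5 149.2] [ 0.652 -0.008  0.06 ]
[347 178  16   8  87] [354.1 180.9] [ 0.549 -0.345  0.06 ]
[383 187   8  16  99] [386.6 195.8] [ 0.503 -0.44   0.06 ]
[279 200  13  20 168] [285.3 211.3] [ 0.462 -0.139  0.06 ]
[358 205  15  13  93] [364.9 211.8] [ 0.457 -0.374  0.06 ]
[123 302  22  23 349] [133.7 313. ] [0.171 0.314 0.06 ]
[361 366  50  18 371] [391.2 375.1] [-0.015 -0.433  0.06 ]
```

View pics/c1.png

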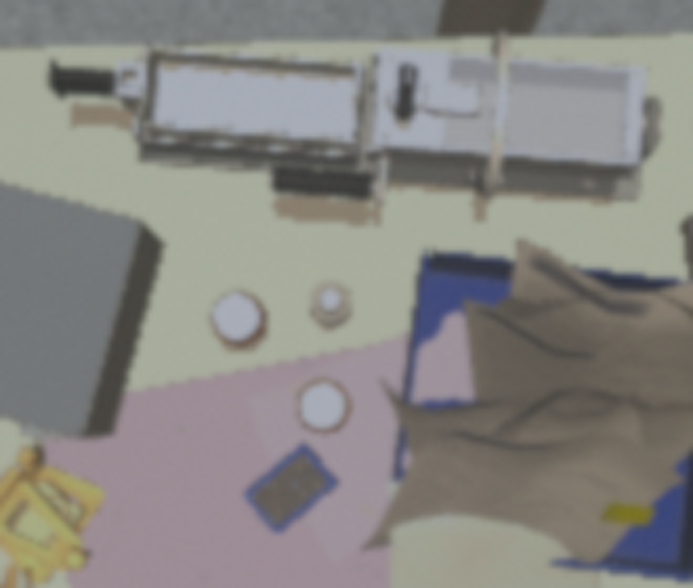

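View pics/c2.png

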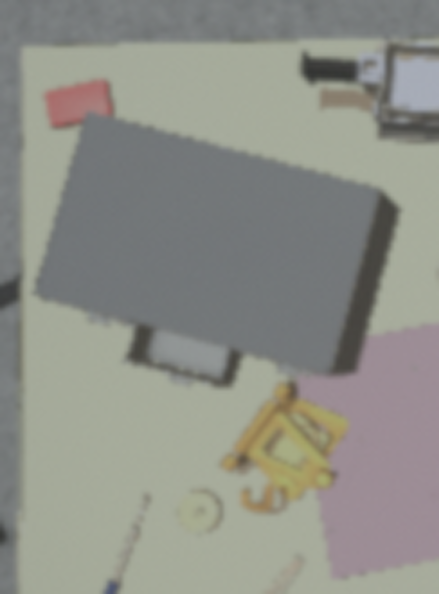

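```bash
cat > m1.py <<'E'
from h import *
def c1(x,y,z): return ray('top',x/4.2+180-.4,y/4.2+125-.4,z)
for nm,x,y,z in [('jarA lid',239,317,.06),('jarB lid',322,406,.06),('bot cap',330,300,.06),('knob',405,92,.135),('sleeve',322,183,.089),
 ('slL',275,180,.089),('slR',370,185,.089),('T end',55,77,.1105),('fin R',113,82,.1105),('bay TL',153,60,.1105),('bay TR',358,75,.1105),('bay BL',147,128,.1105),('bay BR',355,143,.1105),
 ('drum TL',375,50,.116),('drum BL',375,152,.116),('drum TR',640,66,.116),('drum BR',640,165,.116),('bur',290,487,.036),('tray L',405,430,.05),('cab corner',160,245,.15),('cab',143,220,.15)]:
    print(nm,c1(x,y,z).round(4))
E
python3 m1.py; python3 - <<'E'
from h import *
# sub-pixel lids/dark parts by mask
im=cv2.imread('pics/top0.png'); g=cv2.cvtColor(im,cv2.COLOR_BGR2HSV)
def comp(m,box,z,nm):
    x0,y0,x1,y1=box; s=np.zeros_like(m);s[y0:y1,x0:x1]=m[y0:y1,x0:x1]
    n,l,st,c=cv2.connectedComponentsWithStats(s.astype(np.uint8)); i=1+st[1:,4].argmax(); pts=cv2.findNonZero((l==i).astype(np.uint8))
    rc=cv2.minAreaRect(pts); print(nm,st[i],c[i].round(1),ray('top',*c[i],z).round(4),rc)
dark=g[...,2]<75
comp(dark,(238,160,272,175),.085,'sleeve')
comp(dark,(188,135,210,150),.11,'fin')
comp(dark,(268,135,285,156),.135,'knob')
E
```

```text
jarA lid [0.4986 0.0062 0.06  ]
jarB lid [ 0.4344 -0.0517  0.06  ]
bot cap [ 0.5095 -0.0587  0.06  ]
knob [ 0.6436 -0.1127  0.135 ]
sleeve [ 0.5894 -0.0549  0.089 ]
slL [ 0.5921 -0.0222  0.089 ]
slR [ 0.5873 -0.0884  0.089 ]
T end [0.6638 0.1277 0.1105]
fin R [0.6594 0.0876 0.1105]
bay TL [0.6742 0.0598 0.1105]
bay TR [ 0.6608 -0.0814  0.1105]
bay BL [0.6269 0.0645 0.1105]
bay BR [ 0.6136 -0.0784  0.1105]
drum TL [ 0.6768 -0.0933  0.116 ]
drum BL [ 0.6062 -0.092   0.116 ]
drum TR [ 0.6619 -0.2742  0.116 ]
drum BR [ 0.5937 -0.2722  0.116 ]
bur [ 0.377  -0.0272  0.036 ]
tray L [ 0.4164 -0.1103  0.05  ]
cab corner [0.5417 0.0521 0.15  ]
cab [0.5586 0.0632 0.15  ]
sleeve [246 165  22   7 111] [256.3 167.8] [ 0.5909 -0.0551  0.085 ] ((256.4724426269531, 167.83102416992188), (21.342689514160156, 5.065774917602539), 4.763641834259033)
fin [193 142  14   5  62] [199.  144.1] [0.66   0.1094 0.11  ] ((199.5, 144.0), (4.0, 13.0), 90.0)
knob [275 145   3   8  15] [275.9 149.1] [ 0.6361 -0.1123  0.135 ] ((276.0, 148.5), (7.0, 2.0), 90.0)
```

Call:
step_arm([
  {"rz":10.4,"gripper":1},
  {"rz":10.4},
  {"rz":10.4},
  {"rz":10.4},
  {"rz":10.4},
  {"rz":10.4},
  {"rz":10.4},
  {"dx":-46,"dy":22.9},
  {"dx":-46,"dy":22.9},
  {"dx":-46,"dy":22.9},
  {"dx":-46,"dy":22.9},
  {"dx":-46,"dy":22.9},
  {"dx":-46,"dy":22.9},
  {"dx":-46,"dy":22.9},
  {"dx":-46,"dy":22.9},
  {"dx":-46,"dy":22.9},
  {"dx":-46,"dy":22.9},
  {"dx":-46,"dy":22.9},
  {"dx":-46,"dy":22.9},
  {"dz":0},
], grip_force=30)

```text
invalid input at $.moves[0]: expected keys rx, ry, rz, dx, dy, dz, gripper
```

```bash
cat >> h.py <<'E'
from scipy.spatial.transform import Rotation as Ro
RO=np.array([.645,-.114]); YAW=np.deg2rad(-4.6)
def rk(x,y):
    c,s=np.cos(YAW),np.sin(YAW); return RO+np.array([c*x-s*y,s*x+c*y])
def go(x,y,z,psi=None):
    o=r.get_obs(); R=Ro.from_rotvec(o['orientation']).as_matrix(); p=o['tcp_pos']
    yt=R[:,1]; ps=np.degrees(np.arctan2(yt[1],yt[0])); t=R.T@(np.array([x,y,z])-p)*1000
    print('t',round(o['clock'],2),'tcp',p.round(4),'psi',ps.round(2),'tilt',R[:,2].round(3),'move mm tool',t.round(1),'w',round(o['grip_width'],4),'F',np.round(o['contact_force'],1))
    if psi is not None:
        print('rz to target',round(ps-psi,2)); a=np.radians(psi); d=(np.array([x,y,z])-p)*1000
        print('after turn:',round(-np.sin(a)*d[0]+np.cos(a)*d[1],1),round(np.cos(a)*d[0]+np.sin(a)*d[1],1),round(-d[2],1))
E
python3 - <<'E'
from h import *
go(.4986,.0062,.062,-4.6)
im=snap('top','t1.png')
E
```

```text
t 0.1 tcp [0.25   0.6265 0.2524] psi 68.24 tilt [-0.001 -0.002 -1.   ] move mm tool [-460.7 -483.6  191.3] w 0.0855 F [ 0.1 -1.3 -0.2]
rz to target 72.84
after turn: -598.3 297.5 190.4
```

Call:
step_arm([
  {"rx":0,"ry":0,"rz":10.4,"dx":0,"dy":0,"dz":0,"gripper":1},
  {"rx":0,"ry":0,"rz":10.4,"dx":0,"dy":0,"dz":0,"gripper":1},
  {"rx":0,"ry":0,"rz":10.4,"dx":0,"dy":0,"dz":0,"gripper":1},
  {"rx":0,"ry":0,"rz":10.4,"dx":0,"dy":0,"dz":0,"gripper":1},
  {"rx":0,"ry":0,"rz":10.4,"dx":0,"dy":0,"dz":0,"gripper":1},
  {"rx":0,"ry":0,"rz":10.4,"dx":0,"dy":0,"dz":0,"gripper":1},
  {"rx":0,"ry":0,"rz":10.4,"dx":0,"dy":0,"dz":0,"gripper":1},
  {"rx":0,"ry":0,"rz":0,"dx":-50,"dy":25,"dz":0,"gripper":1},
  {"rx":0,"ry":0,"rz":0,"dx":-50,"dy":25,"dz":0,"gripper":1},
  {"rx":0,"ry":0,"rz":0,"dx":-50,"dy":25,"dz":0,"gripper":1},
  {"rx":0,"ry":0,"rz":0,"dx":-50,"dy":25,"dz":0,"gripper":1},
  {"rx":0,"ry":0,"rz":0,"dx":-50,"dy":25,"dz":0,"gripper":1},
  {"rx":0,"ry":0,"rz":0,"dx":-50,"dy":25,"dz":0,"gripper":1},
  {"rx":0,"ry":0,"rz":0,"dx":-50,"dy":25,"dz":0,"gripper":1},
  {"rx":0,"ry":0,"rz":0,"dx":-50,"dy":25,"dz":0,"gripper":1},
  {"rx":0,"ry":0,"rz":0,"dx":-50,"dy":25,"dz":0,"gripper":1},
  {"rx":0,"ry":0,"rz":0,"dx":-50,"dy":25,"dz":0,"gripper":1},
  {"rx":0,"ry":0,"rz":0,"dx":-50,"dy":25,"dz":0,"gripper":1},
  {"rx":0,"ry":0,"rz":0,"dx":-48,"dy":22,"dz":0,"gripper":1},
  {"rx":0,"ry":0,"rz":0,"dx":0,"dy":0,"dz":0,"gripper":1},
], grip_force=30)

```text
clock: 2.65
tcp_pos: [0.4994, 0.0026, 0.2535]
orientation: [2.315, 2.121, -0.001]
contact_force: [-0.1, 0.5, 0.4]
grip_width: 0.0853
gripper_force: 0.0
```

```bash
python3 - <<'E'
from h import *
go(.4986,.0062,.062,-4.6)
E
```

```text
t 2.65 tcp [0.4994 0.0026 0.2535] psi -5.01 tilt [ 0.001 -0.002 -1.   ] move mm tool [  3.8  -1.2 191.5] w 0.0853 F [-0.1  0.5  0.4]
rz to target -0.41
after turn: 3.5 -1.0 191.5
```

Call:
step_arm([
  {"rx":0,"ry":0,"rz":-0.4,"dx":3.7,"dy":-1,"dz":40,"gripper":1},
  {"rx":0,"ry":0,"rz":0,"dx":0,"dy":0,"dz":40,"gripper":1},
  {"rx":0,"ry":0,"rz":0,"dx":0,"dy":0,"dz":40,"gripper":1},
  {"rx":0,"ry":0,"rz":0,"dx":0,"dy":0,"dz":30,"gripper":1},
  {"rx":0,"ry":0,"rz":0,"dx":0,"dy":0,"dz":21,"gripper":1},
  {"rx":0,"ry":0,"rz":0,"dx":0,"dy":0,"dz":20.5,"gripper":1},
  {"rx":0,"ry":0,"rz":0,"dx":0,"dy":0,"dz":0,"gripper":1},
  {"rx":0,"ry":0,"rz":0,"dx":0,"dy":0,"dz":0,"gripper":0},
  {"rx":0,"ry":0,"rz":0,"dx":0,"dy":0,"dz":0,"gripper":-1},
  {"rx":0,"ry":0,"rz":0,"dx":0,"dy":0,"dz":0,"gripper":-1},
  {"rx":0,"ry":0,"rz":0,"dx":0,"dy":0,"dz":0,"gripper":-1},
  {"rx":0,"ry":0,"rz":0,"dx":0,"dy":0,"dz":0,"gripper":-1},
  {"rx":0,"ry":0,"rz":0,"dx":0,"dy":0,"dz":0,"gripper":-1},
], grip_force=30)

```text
clock: 4.28
tcp_pos: [0.4986, 0.0112, 0.0625]
orientation: [2.301, 2.139, 0.002]
contact_force: [-0.4, 0.5, 7.3]
grip_width: 0.0327
gripper_force: 29.4
```

```bash
python3 - <<'E'
from h import *
go(*rk(0,55),.25) if 0 else None
p=rk(0,.055); go(p[0],p[1],.1115,-4.6)
im=snap('top','t2.png'); cv2.imwrite('pics/t2c.png',cv2.resize(im[125:265,180:345],None,fx=4.2,fy=4.2,interpolation=cv2.INTER_CUBIC))
E
```

```text
t 4.28 tcp [0.4986 0.0112 0.0625] psi -4.17 tilt [ 0.001  0.001 -1.   ] move mm tool [-59.2 155.6 -48.9] w 0.0327 F [-0.4  0.5  7.3]
rz to target 0.43
after turn: -58.0 156.0 -49.0
```

View pics/t2c.png

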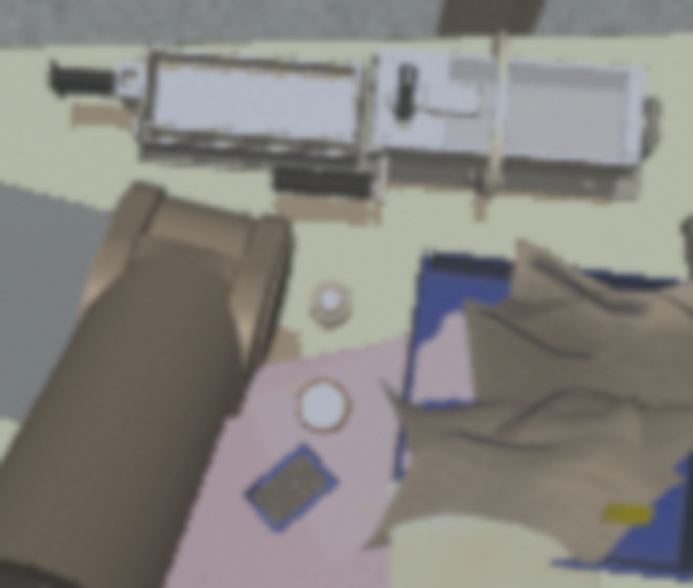

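Jar A is gripped (width 32.7 mm). The cassette is still where it was, with the bay spanning c1 x 147–358. Next I check its sideways position before placing the jar.

```bash
python3 - <<'E'
from h import *
im=cv2.imread('pics/t2.png'); 
for u in (225,240,255):
    print(u,[(v,im[v,u].tolist()) for v in range(134,168)])
s=cv2.imread('pics/scene0.png')
cv2.imwrite('pics/s1.png',cv2.resize(s[165:290,235:345],None,fx=4.8,fy=4.8,interpolation=cv2.INTER_CUBIC))
for n,p in [('jarA',(.4986,.0062,.06)),('sleeve',(*rk(-.058,.055),.08)),('fin',(*rk(0,.220),.11)),('T',(*rk(0,.242),.11)),('drumfrontTop-',(*rk(-.035,.016),.116)),('drumfrontTop+',(*rk(.035,.016),.116)),('drumrear-',(*rk(-.035,-.171),.116)),('drumrear+',(*rk(.035,-.171),.116)),('base-',(*rk(-.042,-.187),0))]:
    q=proj('scene',p); print(n,q.round(1),((q-[235,165])*4.8).round(), proj('top',p).round(1))
E
```

```text
225 [(134, [129, 132, 128]), (135, [130, 139, 135]), (136, [162, 169, 164]), (137, [164, 161, 157]), (138, [116, 116, 116]), (139, [105, 110, 112]), (140, [143, 144, 145]), (141, [174, 169, 167]), (142, [191, 180, 175]), (143, [194, 183, 178]), (144, [194, 183, 177]), (145, [194, 183, 177]), (146, [194, 183, 177]), (147, [194, 183, 177]), (148, [194, 183, 177]), (149, [195, 183, 177]), (150, [195, 184, 178]), (151, [194, 183, 177]), (152, [194, 183, 177]), (153, [193, 182, 177]), (154, [191, 180, 175]), (155, [170, 162, 158]), (156, [113, 113, 111]), (157, [85, 90, 92]), (158, [84, 88, 90]), (159, [83, 85, 87]), (160, [75, 78, 78]), (161, [81, 85, 85]), (162, [100, 104, 106]), (163, [114, 121, 122]), (164, [127, 137, 136]), (165, [156, 172, 167]), (166, [165, 182, 177]), (167, [165, 182, 177])]
240 [(134, [143, 148, 143]), (135, [158, 171, 166]), (136, [166, 181, 176]), (137, [169, 180, 174]), (138, [160, 161, 157]), (139, [112, 114, 113]), (140, [106, 109, 110]), (141, [137, 140, 141]), (142, [157, 160, 161]), (143, [185, 177, 173]), (144, [193, 182, 177]), (145, [195, 183, 178]), (
[... 1037 characters left out ...]
8]), (156, [189, 180, 175]), (157, [165, 163, 159]), (158, [115, 118, 118]), (159, [87, 93, 95]), (160, [97, 101, 103]), (161, [107, 110, 111]), (162, [85, 87, 87]), (163, [79, 82, 82]), (164, [91, 95, 95]), (165, [90, 94, 94]), (166, [70, 72, 72]), (167, [64, 65, 66])]
jarA [256.3 193.9] [102. 139.] [236.5 200.1]
sleeve [278.  202.6] [206. 181.] [256.2 167.8]
fin [317.4 177.4] [395.  59.] [200.4 143.2]
T [319.6 175. ] [406.  48.] [192.9 142.7]
drumfrontTop- [280.5 198.7] [218. 162.] [270. 159.]
drumfrontTop+ [305.  205.1] [336. 192.] [271.5 134.9]
drumrear- [246.4 231.3] [ 55. 318.] [335.3 162.9]
drumrear+ [274.5 240.1] [189. 361.] [336.5 138.7]
base- [239.8 275. ] [ 23. 528.] [334.1 170.9]
```

View pics/s1.png

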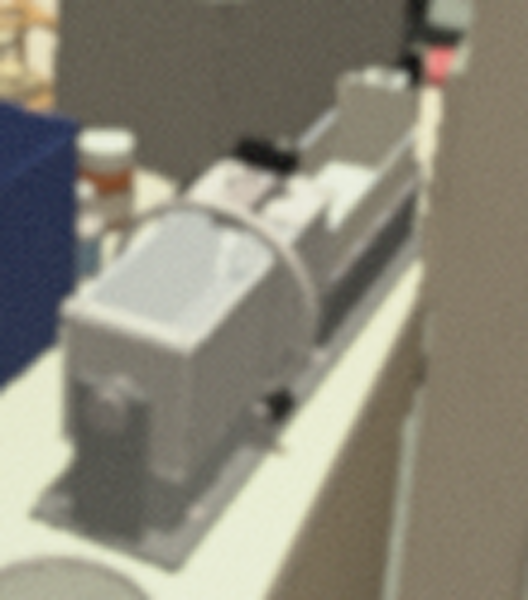

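```bash
python3 - <<'E'
from h import *
c,s=np.cos(YAW),np.sin(YAW)
for u,a,b in ((225,140.9,155.4),(240,142.4,156.5),(255,143.4,157.5)):
    for v,z in((a,.0485),(a,.0845),(b,.0845)):
        p=ray('top',u,v,z); d=p[:2]-RO; print(u,v,z,p.round(4),'rack x,y',(c*d[0]+s*d[1]).round(4),(-s*d[0]+c*d[1]).round(4))
E
```

```text
225 140.9 0.0485 [0.6805 0.0395 0.0485] rack x,y 0.0231 0.1558
225 140.9 0.0845 [0.6731 0.0362 0.0845] rack x,y 0.016 0.152
225 155.4 0.0845 [0.6298 0.0367 0.0845] rack x,y -0.0272 0.149
240 142.4 0.0485 [ 0.6749 -0.0062  0.0485] rack x,y 0.0212 0.1099
240 142.4 0.0845 [ 0.6677 -0.0081  0.0845] rack x,y 0.0141 0.1074
240 156.5 0.0845 [ 0.6256 -0.0075  0.0845] rack x,y -0.0279 0.1046
255 143.4 0.0485 [ 0.6709 -0.0518  0.0485] rack x,y 0.0208 0.0641
255 143.4 0.0845 [ 0.6638 -0.0524  0.0845] rack x,y 0.0138 0.0629
255 157.5 0.0845 [ 0.6218 -0.0517  0.0845] rack x,y -0.0282 0.0602
```

```bash
sed -i 's/RO=np.array.*/RO=np.array([.642,-.114]); YAW=np.deg2rad(-5.0)/' h.py; python3 - <<'E'
from h import *
p=rk(0,.062); print(p); go(p[0],p[1],.1115,-5)
E
```

```text
[ 0.64740366 -0.05223593]
t 4.33 tcp [0.4986 0.0111 0.0625] psi -4.17 tilt [ 0.001  0.001 -1.   ] move mm tool [-52.3 153.1 -48.9] w 0.0328 F [-0.4 -1.3  6.9]
rz to target 0.83
after turn: -50.1 153.8 -49.0
```

Call:
step_arm([
  {"rx":0,"ry":0,"rz":0.8,"dx":0,"dy":0,"dz":-20,"gripper":-1},
  {"rx":0,"ry":0,"rz":0,"dx":0,"dy":0,"dz":-40,"gripper":-1},
  {"rx":0,"ry":0,"rz":0,"dx":0,"dy":0,"dz":-40,"gripper":-1},
  {"rx":0,"ry":0,"rz":0,"dx":0,"dy":0,"dz":-30,"gripper":-1},
  {"rx":0,"ry":0,"rz":0,"dx":-10,"dy":30,"dz":0,"gripper":-1},
  {"rx":0,"ry":0,"rz":0,"dx":-10,"dy":31,"dz":0,"gripper":-1},
  {"rx":0,"ry":0,"rz":0,"dx":-10,"dy":31,"dz":0,"gripper":-1},
  {"rx":0,"ry":0,"rz":0,"dx":-10,"dy":31,"dz":0,"gripper":-1},
  {"rx":0,"ry":0,"rz":0,"dx":-10,"dy":31,"dz":0,"gripper":-1},
  {"rx":0,"ry":0,"rz":0,"dx":0,"dy":0,"dz":0,"gripper":-1},
  {"rx":0,"ry":0,"rz":0,"dx":0,"dy":0,"dz":0,"gripper":-1},
  {"rx":0,"ry":0,"rz":0,"dx":0,"dy":0,"dz":0,"gripper":-1},
], grip_force=30)

```text
clock: 5.82
tcp_pos: [0.6462, -0.0515, 0.1917]
orientation: [-2.314, -2.123, 0.0]
contact_force: [0.1, -0.4, -0.8]
grip_width: 0.0327
gripper_force: 30.4
```

```bash
python3 - <<'E'
from h import *
p=rk(0,.062); go(p[0],p[1],.1115,-5)
im=snap('top','t3.png'); s=snap('scene','s3.png')
a=cv2.resize(im[125:265,180:345],(660,560),interpolation=cv2.INTER_CUBIC)
cv2.imwrite('pics/t3c.png',np.hstack([cv2.resize(im[115:225,170:350],(500,306),interpolation=cv2.INTER_CUBIC),cv2.resize(s[160:262,240:340],(300,306),interpolation=cv2.INTER_CUBIC)]))
E
```

```text
t 5.83 tcp [ 0.6462 -0.0515  0.1917] psi -4.93 tilt [-0.001  0.001 -1.   ] move mm tool [-0.7  1.3 80.2] w 0.0327 F [ 0.1 -0.4 -0.8]
rz to target 0.07
after turn: -0.6 1.2 80.2
```

View pics/t3c.png

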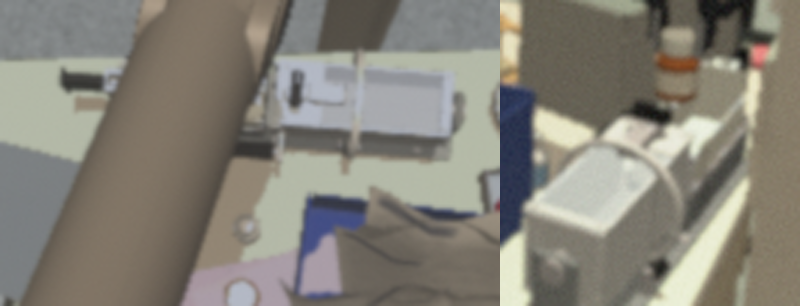

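The jar hangs upright above the cassette's drum-side end. I lower it now.

Call:
step_arm([
  {"rx":0,"ry":0,"rz":0,"dx":0,"dy":1.2,"dz":20,"gripper":-1},
  {"rx":0,"ry":0,"rz":0,"dx":0,"dy":0,"dz":20,"gripper":-1},
  {"rx":0,"ry":0,"rz":0,"dx":0,"dy":0,"dz":15,"gripper":-1},
  {"rx":0,"ry":0,"rz":0,"dx":0,"dy":0,"dz":10,"gripper":-1},
  {"rx":0,"ry":0,"rz":0,"dx":0,"dy":0,"dz":8,"gripper":-1},
  {"rx":0,"ry":0,"rz":0,"dx":0,"dy":0,"dz":5,"gripper":-1},
  {"rx":0,"ry":0,"rz":0,"dx":0,"dy":0,"dz":0,"gripper":-1},
  {"rx":0,"ry":0,"rz":0,"dx":0,"dy":0,"dz":0,"gripper":-1},
], grip_force=30)

```text
clock: 6.92
tcp_pos: [0.6487, -0.0523, 0.1143]
orientation: [2.315, 2.123, 0.001]
contact_force: [-0.7, 0.1, -0.7]
grip_width: 0.0327
gripper_force: 30.4
```

Call:
step_arm([
  {"rx":0,"ry":0,"rz":0,"dx":0,"dy":0,"dz":2.5,"gripper":-1},
  {"rx":0,"ry":0,"rz":0,"dx":0,"dy":0,"dz":0,"gripper":-1},
  {"rx":0,"ry":0,"rz":0,"dx":0,"dy":0,"dz":0,"gripper":0.4},
  {"rx":0,"ry":0,"rz":0,"dx":0,"dy":0,"dz":0,"gripper":0.4},
  {"rx":0,"ry":0,"rz":0,"dx":0,"dy":0,"dz":0,"gripper":0.4},
  {"rx":0,"ry":0,"rz":0,"dx":0,"dy":0,"dz":-10,"gripper":0.4},
  {"rx":0,"ry":0,"rz":0,"dx":0,"dy":0,"dz":-40,"gripper":1},
  {"rx":0,"ry":0,"rz":0,"dx":0,"dy":0,"dz":-50,"gripper":1},
  {"rx":0,"ry":0,"rz":0,"dx":0,"dy":0,"dz":-20,"gripper":1},
  {"rx":0,"ry":0,"rz":0,"dx":0,"dy":-50,"dz":0,"gripper":1},
  {"rx":0,"ry":0,"rz":0,"dx":0,"dy":-50,"dz":0,"gripper":1},
  {"rx":0,"ry":0,"rz":0,"dx":0,"dy":-35,"dz":0,"gripper":1},
  {"rx":0,"ry":0,"rz":0,"dx":0,"dy":0,"dz":0,"gripper":1},
  {"rx":0,"ry":0,"rz":0,"dx":0,"dy":0,"dz":0,"gripper":1},
], grip_force=30)

```text
clock: 8.68
tcp_pos: [0.5145, -0.0404, 0.2316]
orientation: [2.315, 2.123, 0.001]
contact_force: [1.2, -0.1, -0.8]
grip_width: 0.0856
gripper_force: 0.0
```

```bash
python3 - <<'E'
from h import *
go(.5095,-.0587,.068,-5)
s=snap('scene','s4.png'); q=proj('scene',(*rk(0,.057),.1085)); print(q)
im=snap('top','t4.png')
cv2.imwrite('pics/t4c.png',np.hstack([cv2.resize(im[115:225,170:350],(500,306),interpolation=cv2.INTER_CUBIC),cv2.resize(s[160:262,240:340],(300,306),interpolation=cv2.INTER_CUBIC)]))
E
```

```text
t 8.68 tcp [ 0.5145 -0.0404  0.2316] psi -4.94 tilt [ 0.001  0.    -1.   ] move mm tool [-18.7  -3.6 163.6] w 0.0856 F [ 1.2 -0.1 -0.8]
rz to target 0.06
after turn: -18.7 -3.4 163.6
[297.1038539  198.07569369]
```

View pics/t4c.png

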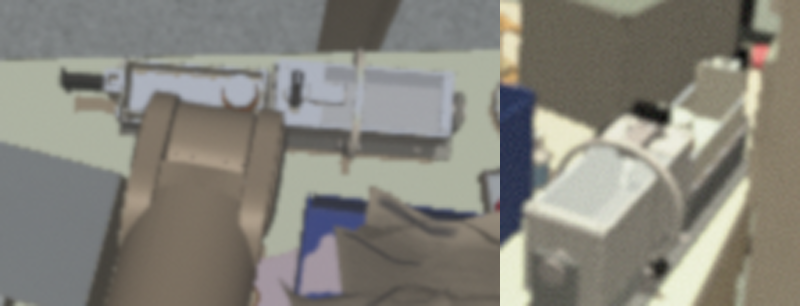

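Call:
step_arm([
  {"rx":0,"ry":0,"rz":0,"dx":-18.7,"dy":-3.5,"dz":0,"gripper":0.3},
  {"rx":0,"ry":0,"rz":0,"dx":0,"dy":0,"dz":40,"gripper":0.3},
  {"rx":0,"ry":0,"rz":0,"dx":0,"dy":0,"dz":40,"gripper":0.3},
  {"rx":0,"ry":0,"rz":0,"dx":0,"dy":0,"dz":40,"gripper":0.3},
  {"rx":0,"ry":0,"rz":0,"dx":0,"dy":0,"dz":25,"gripper":0.3},
  {"rx":0,"ry":0,"rz":0,"dx":0,"dy":0,"dz":18,"gripper":0.3},
  {"rx":0,"ry":0,"rz":0,"dx":0,"dy":0,"dz":0,"gripper":0.3},
  {"rx":0,"ry":0,"rz":0,"dx":0,"dy":0,"dz":0,"gripper":-0.3},
  {"rx":0,"ry":0,"rz":0,"dx":0,"dy":0,"dz":0,"gripper":-1},
  {"rx":0,"ry":0,"rz":0,"dx":0,"dy":0,"dz":0,"gripper":-1},
  {"rx":0,"ry":0,"rz":0,"dx":0,"dy":0,"dz":0,"gripper":-1},
  {"rx":0,"ry":0,"rz":0,"dx":0,"dy":0,"dz":0,"gripper":-1},
], grip_force=25)

```text
clock: 10.28
tcp_pos: [0.5096, -0.059, 0.0692]
orientation: [2.315, 2.122, 0.003]
contact_force: [0.6, -0.5, 7.3]
grip_width: 0.0175
gripper_force: 24.6
```

```bash
python3 - <<'E'
from h import *
p=rk(0,.098); go(p[0],p[1],.118,-5)
im=cv2.imread('pics/t4.png');g=cv2.cvtColor(im,cv2.COLOR_BGR2HSV)
print([im[v,252:262,2].tolist() for v in range(140,160,2)])
E
```

```text
t 10.28 tcp [ 0.5096 -0.059   0.0692] psi -4.96 tilt [ 0.002  0.    -1.   ] move mm tool [ 54.7 136.8 -48.5] w 0.0175 F [ 0.6 -0.5  7.3]
rz to target 0.04
after turn: 54.7 136.7 -48.8
[[113, 111, 111, 112, 115, 117, 119, 126, 137, 140], [143, 145, 149, 157, 161, 156, 144, 129, 119, 115], [172, 173, 173, 173, 173, 173, 173, 172, 170, 166], [173, 173, 173, 173, 174, 173, 173, 173, 171, 158], [173, 173, 174, 173, 173, 172, 173, 173, 169, 153], [161, 169, 172, 173, 173, 173, 172, 167, 152, 125], [115, 131, 149, 155, 155, 153, 146, 127, 109, 104], [97, 95, 96, 98, 97, 97, 99, 98, 97, 108], [108, 107, 107, 105, 104, 103, 102, 100, 98, 96], [117, 117, 116, 115, 114, 114, 112, 111, 104, 95]]
```

Call:
step_arm([
  {"rx":0,"ry":0,"rz":0,"dx":0,"dy":0,"dz":-15,"gripper":-1},
  {"rx":0,"ry":0,"rz":0,"dx":0,"dy":0,"dz":-40,"gripper":-1},
  {"rx":0,"ry":0,"rz":0,"dx":0,"dy":0,"dz":-40,"gripper":-1},
  {"rx":0,"ry":0,"rz":0,"dx":0,"dy":0,"dz":-30,"gripper":-1},
  {"rx":0,"ry":0,"rz":0,"dx":11,"dy":27,"dz":0,"gripper":-1},
  {"rx":0,"ry":0,"rz":0,"dx":11,"dy":27,"dz":0,"gripper":-1},
  {"rx":0,"ry":0,"rz":0,"dx":11,"dy":27,"dz":0,"gripper":-1},
  {"rx":0,"ry":0,"rz":0,"dx":11,"dy":27,"dz":0,"gripper":-1},
  {"rx":0,"ry":0,"rz":0,"dx":11,"dy":28,"dz":0,"gripper":-1},
  {"rx":0,"ry":0,"rz":0,"dx":0,"dy":0,"dz":0,"gripper":-1},
  {"rx":0,"ry":0,"rz":0,"dx":0,"dy":0,"dz":0,"gripper":-1},
  {"rx":0,"ry":0,"rz":0,"dx":0,"dy":0,"dz":0,"gripper":-1},
], grip_force=25)

```text
clock: 11.78
tcp_pos: [0.648, -0.0165, 0.1936]
orientation: [-2.316, -2.122, 0.0]
contact_force: [0.7, 0.5, -0.2]
grip_width: 0.0177
gripper_force: 24.6
```

```bash
python3 - <<'E'
from h import *
p=rk(0,.098); go(p[0],p[1],.118,-5)
s=snap('scene','s5.png'); im=snap('top','t5.png')
cv2.imwrite('pics/t5c.png',np.hstack([cv2.resize(im[115:225,170:350],(500,306),interpolation=cv2.INTER_CUBIC),cv2.resize(s[160:262,240:340],(300,306),interpolation=cv2.INTER_CUBIC)]))
E
```

```text
t 11.78 tcp [ 0.648  -0.0165  0.1936] psi -5.02 tilt [-0.  0. -1.] move mm tool [ 0.3  2.5 75.6] w 0.0177 F [ 0.7  0.5 -0.2]
rz to target -0.02
after turn: 0.3 2.5 75.6
```

View pics/t5c.png

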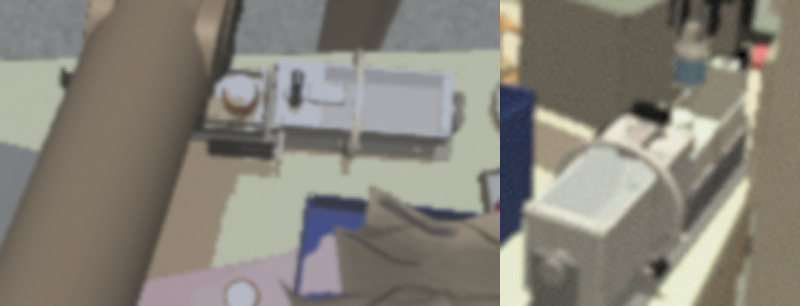

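Jar A stands in the bay at (238,92), and the bottle hangs upright over its slot. I lower it.

Call:
step_arm([
  {"rx":0,"ry":0,"rz":0,"dx":0,"dy":2,"dz":20,"gripper":-1},
  {"rx":0,"ry":0,"rz":0,"dx":0,"dy":0,"dz":20,"gripper":-1},
  {"rx":0,"ry":0,"rz":0,"dx":0,"dy":0,"dz":15,"gripper":-1},
  {"rx":0,"ry":0,"rz":0,"dx":0,"dy":0,"dz":10,"gripper":-1},
  {"rx":0,"ry":0,"rz":0,"dx":0,"dy":0,"dz":8,"gripper":-1},
  {"rx":0,"ry":0,"rz":0,"dx":0,"dy":0,"dz":2,"gripper":-1},
  {"rx":0,"ry":0,"rz":0,"dx":0,"dy":0,"dz":0,"gripper":-1},
  {"rx":0,"ry":0,"rz":0,"dx":0,"dy":0,"dz":0,"gripper":-1},
  {"rx":0,"ry":0,"rz":0,"dx":0,"dy":0,"dz":0,"gripper":0},
  {"rx":0,"ry":0,"rz":0,"dx":0,"dy":0,"dz":0,"gripper":0},
  {"rx":0,"ry":0,"rz":0,"dx":0,"dy":0,"dz":0,"gripper":0},
  {"rx":0,"ry":0,"rz":0,"dx":0,"dy":0,"dz":-10,"gripper":0},
  {"rx":0,"ry":0,"rz":0,"dx":0,"dy":0,"dz":-40,"gripper":0.4},
  {"rx":0,"ry":0,"rz":0,"dx":0,"dy":0,"dz":-50,"gripper":0.5},
  {"rx":0,"ry":0,"rz":0,"dx":0,"dy":-50,"dz":-10,"gripper":0.5},
  {"rx":0,"ry":0,"rz":0,"dx":0,"dy":-50,"dz":0,"gripper":0.5},
  {"rx":0,"ry":0,"rz":0,"dx":0,"dy":-50,"dz":0,"gripper":0.5},
  {"rx":0,"ry":0,"rz":0,"dx":0,"dy":-50,"dz":0,"gripper":0.5},
  {"rx":0,"ry":0,"rz":0,"dx":0,"dy":0,"dz":0,"gripper":0.5},
  {"rx":0,"ry":0,"rz":0,"dx":0,"dy":0,"dz":0,"gripper":0.5},
], grip_force=25)

```text
clock: 14.38
tcp_pos: [0.4527, 0.0014, 0.2292]
orientation: [2.315, 2.123, 0.004]
contact_force: [1.1, -0.2, 0.1]
grip_width: 0.0638
gripper_force: 0.0
```

```bash
python3 - <<'E'
from h import *
go(.4344,-.0517,.063,23)
s=snap('scene','s6.png'); im=snap('top','t6.png')
cv2.imwrite('pics/t6c.png',np.hstack([cv2.resize(im[115:235,170:350],(500,334),interpolation=cv2.INTER_CUBIC),cv2.resize(s[160:271,240:340],(300,334),interpolation=cv2.INTER_CUBIC)]))
g=cv2.cvtColor(im,cv2.COLOR_BGR2HSV)
for p in [(.4344,-.0517,.06),(.453,-.095,.1)]: print(proj('top',p),proj('scene',p))
E
```

```text
t 14.38 tcp [0.4527 0.0014 0.2292] psi -4.95 tilt [ 0.002  0.001 -1.   ] move mm tool [-54.7 -14.  166.1] w 0.0638 F [ 1.1 -0.2  0.1]
rz to target -27.95
after turn: -41.7 -37.6 166.2
[256.27063956 221.27355988] [229.43114334 197.27809056]
[270.92337681 214.36702287] [228.20777516 192.35091545]
```

View pics/t6c.png

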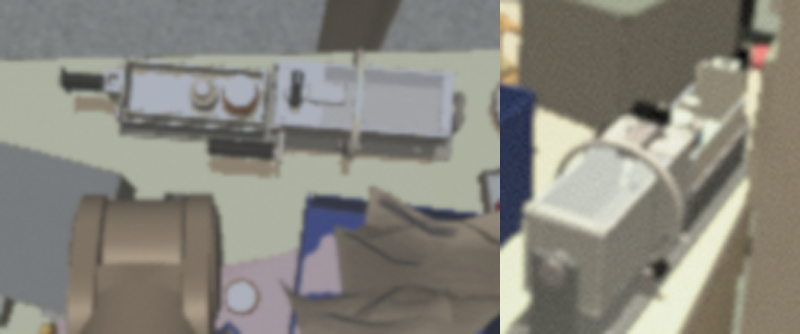

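Call:
step_arm([
  {"rx":0,"ry":0,"rz":-9.3,"dx":0,"dy":0,"dz":0,"gripper":0.5},
  {"rx":0,"ry":0,"rz":-9.3,"dx":0,"dy":0,"dz":0,"gripper":0.5},
  {"rx":0,"ry":0,"rz":-9.3,"dx":0,"dy":0,"dz":0,"gripper":0.5},
  {"rx":0,"ry":0,"rz":0,"dx":-19.5,"dy":-19,"dz":0,"gripper":0.5},
  {"rx":0,"ry":0,"rz":0,"dx":-19.5,"dy":-18.5,"dz":0,"gripper":0.5},
  {"rx":0,"ry":0,"rz":0,"dx":0,"dy":0,"dz":30,"gripper":0.5},
  {"rx":0,"ry":0,"rz":0,"dx":0,"dy":0,"dz":30,"gripper":0.5},
  {"rx":0,"ry":0,"rz":0,"dx":0,"dy":0,"dz":30,"gripper":0.5},
  {"rx":0,"ry":0,"rz":0,"dx":0,"dy":0,"dz":20,"gripper":0.5},
  {"rx":0,"ry":0,"rz":0,"dx":0,"dy":0,"dz":0,"gripper":0.5},
  {"rx":0,"ry":0,"rz":0,"dx":0,"dy":0,"dz":0,"gripper":0.5},
], grip_force=30)

```text
clock: 15.85
tcp_pos: [0.4334, -0.0497, 0.1188]
orientation: [1.736, 2.618, -0.0]
contact_force: [0.1, 0.2, 0.6]
grip_width: 0.0643
gripper_force: 0.0
```

```bash
python3 - <<'E'
from h import *
go(.4334,-.049,.063,23)
E
```

```text
t 15.85 tcp [ 0.4334 -0.0497  0.1188] psi 22.91 tilt [ 0.001 -0.001 -1.   ] move mm tool [ 0.7  0.3 55.8] w 0.0643 F [0.1 0.2 0.6]
rz to target -0.09
after turn: 0.7 0.3 55.8
```

Call:
step_arm([
  {"rx":0,"ry":0,"rz":0,"dx":0,"dy":0,"dz":14,"gripper":0.5},
  {"rx":0,"ry":0,"rz":0,"dx":0,"dy":0,"dz":14,"gripper":0.5},
  {"rx":0,"ry":0,"rz":0,"dx":0,"dy":0,"dz":14,"gripper":0.5},
  {"rx":0,"ry":0,"rz":0,"dx":0,"dy":0,"dz":12,"gripper":0.5},
  {"rx":0,"ry":0,"rz":0,"dx":0,"dy":0,"dz":0,"gripper":0.5},
  {"rx":0,"ry":0,"rz":0,"dx":0,"dy":0,"dz":0,"gripper":0},
  {"rx":0,"ry":0,"rz":0,"dx":0,"dy":0,"dz":0,"gripper":-1},
  {"rx":0,"ry":0,"rz":0,"dx":0,"dy":0,"dz":0,"gripper":-1},
  {"rx":0,"ry":0,"rz":0,"dx":0,"dy":0,"dz":0,"gripper":-1},
  {"rx":0,"ry":0,"rz":0,"dx":0,"dy":0,"dz":0,"gripper":-1},
], grip_force=30)

```text
clock: 17.1
tcp_pos: [0.4328, -0.0493, 0.0647]
orientation: [1.735, 2.618, 0.001]
contact_force: [-0.4, 0.0, 6.5]
grip_width: 0.0327
gripper_force: 29.9
```

```bash
python3 - <<'E'
from h import *
im=cv2.imread('pics/t6.png')
def t6(x,y,z): return ray('top',170+x/2.778-.35,115+y/2.783-.35,z)
c,s=np.cos(YAW),np.sin(YAW)
for n,x,y,z in (('bottle',203,90,.1085),('jar',240,91,.1085),('wallL',131,90,.1105),('wallR',264,105,.1105)):
    d=t6(x,y,z)[:2]-RO; print(n,(c*d[0]+s*d[1]).round(4),(-s*d[0]+c*d[1]).round(4))
p=rk(0,.143); go(p[0],p[1],.1115,-5)
E
```

```text
bottle -0.0012 0.0971
jar 0.0003 0.0586
wallL -0.0066 0.1719
wallR -0.0131 0.0326
t 17.1 tcp [ 0.4328 -0.0493  0.0647] psi 22.94 tilt [ 0.001  0.    -1.   ] move mm tool [-14.8 234.5 -46.6] w 0.0327 F [-0.4  0.   6.5]
rz to target 27.94
after turn: 96.8 214.0 -46.8
```

Call:
step_arm([
  {"rx":0,"ry":0,"rz":0,"dx":0,"dy":0,"dz":-20,"gripper":-1},
  {"rx":0,"ry":0,"rz":0,"dx":0,"dy":0,"dz":-40,"gripper":-1},
  {"rx":0,"ry":0,"rz":0,"dx":0,"dy":0,"dz":-40,"gripper":-1},
  {"rx":0,"ry":0,"rz":0,"dx":0,"dy":0,"dz":-30,"gripper":-1},
  {"rx":0,"ry":0,"rz":9.3,"dx":0,"dy":0,"dz":0,"gripper":-1},
  {"rx":0,"ry":0,"rz":9.3,"dx":0,"dy":0,"dz":0,"gripper":-1},
  {"rx":0,"ry":0,"rz":9.3,"dx":0,"dy":0,"dz":0,"gripper":-1},
  {"rx":0,"ry":0,"rz":0,"dx":16.5,"dy":36,"dz":0,"gripper":-1},
  {"rx":0,"ry":0,"rz":0,"dx":16.5,"dy":36,"dz":0,"gripper":-1},
  {"rx":0,"ry":0,"rz":0,"dx":16.5,"dy":36,"dz":0,"gripper":-1},
  {"rx":0,"ry":0,"rz":0,"dx":16.5,"dy":36,"dz":0,"gripper":-1},
  {"rx":0,"ry":0,"rz":0,"dx":16.5,"dy":36,"dz":0,"gripper":-1},
  {"rx":0,"ry":0,"rz":0,"dx":16.5,"dy":34,"dz":0,"gripper":-1},
  {"rx":0,"ry":0,"rz":0,"dx":0,"dy":0,"dz":0,"gripper":-1},
  {"rx":0,"ry":0,"rz":0,"dx":0,"dy":0,"dz":0,"gripper":-1},
  {"rx":0,"ry":0,"rz":0,"dx":0,"dy":0,"dz":0,"gripper":-1},
], grip_force=30)

```text
clock: 19.1
tcp_pos: [0.6531, 0.03, 0.1943]
orientation: [-2.316, -2.121, 0.001]
contact_force: [0.1, 1.1, -1.0]
grip_width: 0.0328
gripper_force: 30.4
```

```bash
python3 - <<'E'
from h import *
p=rk(0,.1455); go(p[0],p[1],.1135,-5)
im=snap('top','t7.png'); old=cv2.imread('pics/t6.png')
# has the cassette moved? compare visible jar A lid region and knob
d=cv2.absdiff(im,old)[135:165,225:345].mean(2); print((d>25).sum(axis=0).tolist())
E
```

```text
t 19.1 tcp [0.6531 0.03   0.1943] psi -5.03 tilt [-0.001  0.    -1.   ] move mm tool [ 1.   1.6 80.8] w 0.0328 F [ 0.1  1.1 -1. ]
rz to target -0.03
after turn: 1.0 1.5 80.8
[22, 22, 21, 22, 22, 22, 21, 22, 21, 10, 3, 3, 2, 1, 0, 0, 0, 0, 0, 0, 0, 0, 0, 0, 0, 0, 0, 0, 0, 0, 0, 0, 0, 0, 0, 0, 0, 0, 0, 0, 0, 0, 0, 0, 0, 0, 0, 0, 0, 0, 0, 0, 0, 0, 0, 0, 0, 0, 0, 0, 0, 0, 0, 0, 0, 0, 0, 0, 0, 0, 0, 0, 0, 0, 0, 0, 0, 0, 0, 0, 0, 0, 0, 0, 0, 0, 0, 0, 0, 0, 0, 0, 0, 0, 0, 0, 0, 0, 0, 0, 0, 0, 0, 0, 0, 0, 0, 0, 0, 0, 0, 0, 0, 0, 0, 0, 0, 0, 0, 0]
```

Call:
step_arm([
  {"rx":0,"ry":0,"rz":0,"dx":0,"dy":1.2,"dz":20,"gripper":-1},
  {"rx":0,"ry":0,"rz":0,"dx":0,"dy":0,"dz":20,"gripper":-1},
  {"rx":0,"ry":0,"rz":0,"dx":0,"dy":0,"dz":15,"gripper":-1},
  {"rx":0,"ry":0,"rz":0,"dx":0,"dy":0,"dz":10,"gripper":-1},
  {"rx":0,"ry":0,"rz":0,"dx":0,"dy":0,"dz":8,"gripper":-1},
  {"rx":0,"ry":0,"rz":0,"dx":0,"dy":0,"dz":5,"gripper":-1},
  {"rx":0,"ry":0,"rz":0,"dx":0,"dy":0,"dz":2.5,"gripper":-1},
  {"rx":0,"ry":0,"rz":0,"dx":0,"dy":0,"dz":0,"gripper":-1},
  {"rx":0,"ry":0,"rz":0,"dx":0,"dy":0,"dz":0,"gripper":-1},
  {"rx":0,"ry":0,"rz":0,"dx":0,"dy":0,"dz":0,"gripper":0.3},
  {"rx":0,"ry":0,"rz":0,"dx":0,"dy":0,"dz":0,"gripper":0.3},
  {"rx":0,"ry":0,"rz":0,"dx":0,"dy":0,"dz":0,"gripper":0.3},
  {"rx":0,"ry":0,"rz":0,"dx":0,"dy":0,"dz":-10,"gripper":0.3},
  {"rx":0,"ry":0,"rz":0,"dx":0,"dy":0,"dz":-40,"gripper":0.3},
  {"rx":0,"ry":0,"rz":0,"dx":0,"dy":0,"dz":-50,"gripper":0.3},
  {"rx":0,"ry":0,"rz":0,"dx":0,"dy":-50,"dz":-20,"gripper":0.3},
  {"rx":0,"ry":0,"rz":0,"dx":0,"dy":-50,"dz":0,"gripper":0.3},
  {"rx":0,"ry":0,"rz":0,"dx":0,"dy":-50,"dz":0,"gripper":0.3},
  {"rx":0,"ry":0,"rz":0,"dx":0,"dy":0,"dz":0,"gripper":0.3},
], grip_force=30)

```text
clock: 21.52
tcp_pos: [0.5024, 0.0439, 0.2338]
orientation: [-2.312, -2.121, 0.0]
contact_force: [0.5, 0.1, 0.9]
grip_width: 0.0558
gripper_force: 0.0
```

```bash
python3 - <<'E'
from h import *
p=rk(0,.220); go(p[0],p[1],.0945,-5)
im=snap('top','t8.png')
cv2.imwrite('pics/t8c.png',cv2.resize(im[125:185,175:350],(788,270),interpolation=cv2.INTER_CUBIC))
E
```

```text
t 21.52 tcp [0.5024 0.0439 0.2338] psi -4.93 tilt [-0.003  0.003 -1.   ] move mm tool [ 74.3 153.4 139. ] w 0.0558 F [0.5 0.1 0.9]
rz to target 0.07
after turn: 74.9 152.8 139.3
```

View pics/t8c.png

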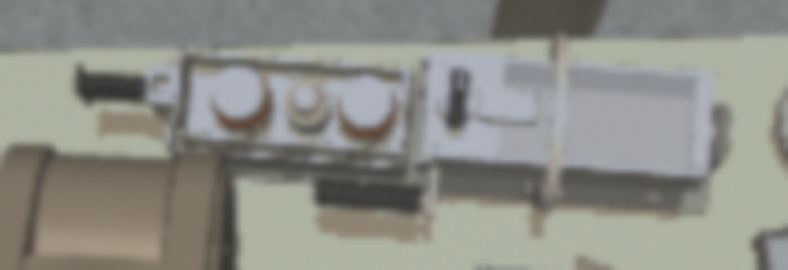

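All three stand in the bay. In t8c the jar lids are at (240,95) and (365,100), the bottle at (308,105), and the handle fin at (110,82). Next I grip the handle.

```bash
python3 - <<'E'
from h import *
def t8(x,y,z): return ray('top',175+x/4.503-.4,125+y/4.5-.4,z)
c,s=np.cos(YAW),np.sin(YAW)
rf=lambda p:((c*(p[0]-RO[0])+s*(p[1]-RO[1])).round(4),(-s*(p[0]-RO[0])+c*(p[1]-RO[1])).round(4))
for n,x,y,z in (('fin',110,83,.1105),('Tend',80,81,.1105),('fin-block',145,86,.1105),('jarB',240,95,.1085),('bottle',307,97,.1085),('jarA',365,100,.1085)):
    print(n,t8(x,y,z).round(4),rf(t8(x,y,z)))
# knob triangulation (t8c 458,98 ; s1 265,152)
a=np.array([[175+458/4.503-.4,125+98/4.5-.4]]).T; b=np.array([[235+266/4.8-.4,165+152/4.8-.4]]).T
M=lambda n:(lambda K,R,t:K@np.c_[R,t])(*P(n))
X=cv2.triangulatePoints(M('top'),M('scene'),a,b); X=(X[:3]/X[3]).ravel(); print('knob',X.round(4),rf(X),proj('top',X)-a.ravel(),proj('scene',X)-b.ravel())
p=rk(0,.225); go(p[0],p[1],.104,-5)
E
```

```text
fin [0.6631 0.1093 0.1105] (np.float64(0.0015), np.float64(0.2243))
Tend [0.6648 0.1287 0.1105] (np.float64(0.0015), np.float64(0.2437))
fin-block [0.6606 0.0868 0.1105] (np.float64(0.0011), np.float64(0.2016))
jarB [0.6539 0.0258 0.1085] (np.float64(-0.0003), np.float64(0.1403))
bottle [ 0.6517 -0.0173  0.1085] (np.float64(0.0012), np.float64(0.0972))
jarA [ 0.649  -0.0546  0.1085] (np.float64(0.0018), np.float64(0.0598))
knob [ 0.6431 -0.1134  0.1388] (np.float64(0.001), np.float64(0.0006)) [0.02672927 0.06631035] [ 0.11594332 -0.01238733]
t 21.57 tcp [0.5049 0.0441 0.2345] psi -4.93 tilt [ 0.     0.002 -1.   ] move mm tool [ 79.  150.4 130.7] w 0.0555 F [ 0.6 -0.2  0.9]
rz to target 0.07
after turn: 79.5 150.3 130.5
```

Call:
step_arm([
  {"rx":0,"ry":0,"rz":0,"dx":20,"dy":38,"dz":0,"gripper":0.3},
  {"rx":0,"ry":0,"rz":0,"dx":20,"dy":38,"dz":0,"gripper":0.3},
  {"rx":0,"ry":0,"rz":0,"dx":20,"dy":38,"dz":0,"gripper":0.3},
  {"rx":0,"ry":0,"rz":0,"dx":20,"dy":37.5,"dz":0,"gripper":0.3},
  {"rx":0,"ry":0,"rz":0,"dx":0,"dy":0,"dz":40,"gripper":0.3},
  {"rx":0,"ry":0,"rz":0,"dx":0,"dy":0,"dz":30,"gripper":0.3},
  {"rx":0,"ry":0,"rz":0,"dx":0,"dy":0,"dz":10,"gripper":0.3},
  {"rx":0,"ry":0,"rz":0,"dx":0,"dy":0,"dz":0,"gripper":0.3},
  {"rx":0,"ry":0,"rz":0,"dx":0,"dy":0,"dz":0,"gripper":0.3},
], grip_force=40)

```text
clock: 22.7
tcp_pos: [0.6649, 0.1102, 0.1553]
orientation: [2.315, 2.122, 0.003]
contact_force: [0.0, -1.5, 0.4]
grip_width: 0.0559
gripper_force: 0.0
```

```bash
sed -i 's/RO=np.array([^)]*)/RO=np.array([.643,-.1135])/' h.py; python3 - <<'E'
from h import *
p=rk(0,.225); go(p[0],p[1],.104,-5)
E
```

```text
t 22.7 tcp [0.6649 0.1102 0.1553] psi -4.97 tilt [ 0.002  0.    -1.   ] move mm tool [ 0.2 -2.5 51.3] w 0.0559 F [ 0.  -1.5  0.4]
rz to target 0.03
after turn: 0.2 -2.4 51.3
```

Call:
step_arm([
  {"rx":0,"ry":0,"rz":0,"dx":0,"dy":-2,"dz":20,"gripper":0.3},
  {"rx":0,"ry":0,"rz":0,"dx":0,"dy":0,"dz":20,"gripper":0.3},
  {"rx":0,"ry":0,"rz":0,"dx":0,"dy":0,"dz":11,"gripper":0},
  {"rx":0,"ry":0,"rz":0,"dx":0,"dy":0,"dz":0,"gripper":0},
  {"rx":0,"ry":0,"rz":0,"dx":0,"dy":0,"dz":0,"gripper":-0.4},
  {"rx":0,"ry":0,"rz":0,"dx":0,"dy":0,"dz":0,"gripper":-0.6},
  {"rx":0,"ry":0,"rz":0,"dx":0,"dy":0,"dz":0,"gripper":-1},
  {"rx":0,"ry":0,"rz":0,"dx":0,"dy":0,"dz":0,"gripper":-1},
  {"rx":0,"ry":0,"rz":0,"dx":0,"dy":0,"dz":0,"gripper":-1},
  {"rx":0,"ry":0,"rz":0,"dx":0,"dy":0,"dz":0,"gripper":-1},
], grip_force=40)

```text
clock: 23.95
tcp_pos: [0.6624, 0.1105, 0.1035]
orientation: [2.315, 2.123, 0.002]
contact_force: [1.1, 0.6, 5.4]
grip_width: 0.0092
gripper_force: 41.9
```

```bash
python3 - <<'E'
from h import *
p=rk(0,.028); go(p[0],p[1],.104,-5)
o=r.get_obs(); c,s=np.cos(YAW),np.sin(YAW); d=o['tcp_pos'][:2]-RO; print(c*d[0]+s*d[1],-s*d[0]+c*d[1],o['contact_force'],o['gripper_force'])
im=snap('top','t9.png')
E
```

```text
t 23.95 tcp [0.6624 0.1105 0.1035] psi -4.96 tilt [ 0.002  0.    -1.   ] move mm tool [-196.9    0.    -0.6] w 0.0092 F [1.1 0.6 5.4]
rz to target 0.04
after turn: -196.9 0.2 -0.5
-0.00015992643834211728 0.22488337482300746 [1.07043596 0.63617325 5.43226949] 41.85413360595703
```

Call:
step_arm([
  {"rx":0,"ry":0,"rz":0,"dx":-2,"dy":0,"dz":0,"gripper":-1},
  {"rx":0,"ry":0,"rz":0,"dx":-4,"dy":0,"dz":0,"gripper":-1},
  {"rx":0,"ry":0,"rz":0,"dx":-6,"dy":0,"dz":0,"gripper":-1},
  {"rx":0,"ry":0,"rz":0,"dx":-6,"dy":0,"dz":0,"gripper":-1},
  {"rx":0,"ry":0,"rz":0,"dx":-6,"dy":0,"dz":0,"gripper":-1},
  {"rx":0,"ry":0,"rz":0,"dx":-6,"dy":0,"dz":0,"gripper":-1},
  {"rx":0,"ry":0,"rz":0,"dx":-6,"dy":0,"dz":0,"gripper":-1},
  {"rx":0,"ry":0,"rz":0,"dx":-4,"dy":0,"dz":0,"gripper":-1},
  {"rx":0,"ry":0,"rz":0,"dx":-2,"dy":0,"dz":0,"gripper":-1},
  {"rx":0,"ry":0,"rz":0,"dx":0,"dy":0,"dz":0,"gripper":-1},
], grip_force=40)

```text
clock: 25.25
tcp_pos: [0.6588, 0.0704, 0.1035]
orientation: [-2.313, -2.124, -0.004]
contact_force: [0.3, 3.8, 6.7]
grip_width: 0.0096
gripper_force: 42.0
```

```bash
python3 - <<'E'
from h import *
p=rk(0,.028); go(p[0],p[1],.104,-5)
im=snap('top','t10.png')
cv2.imwrite('pics/t10c.png',cv2.resize(im[125:185,175:350],(788,270),interpolation=cv2.INTER_CUBIC))
E
```

```text
t 25.25 tcp [0.6588 0.0704 0.1035] psi -4.89 tilt [ 0.001  0.002 -1.   ] move mm tool [-156.6   -0.    -0.8] w 0.0096 F [0.3 3.8 6.7]
rz to target 0.11
after turn: -156.6 0.3 -0.5
```

View pics/t10c.png

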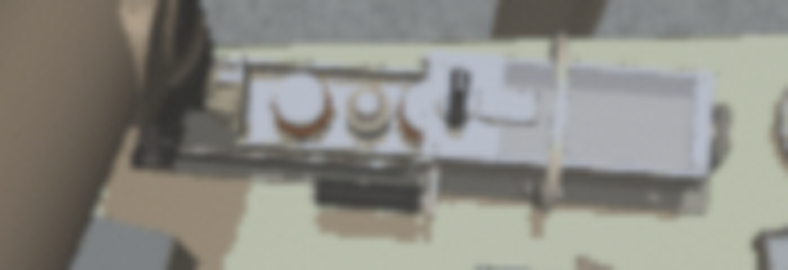

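The cassette is sliding in straight at about 4 N, with the items upright. I continue the push.

Call:
step_arm([
  {"rx":0,"ry":0,"rz":0,"dx":-3,"dy":0,"dz":0,"gripper":-1},
  {"rx":0,"ry":0,"rz":0,"dx":-6,"dy":0,"dz":0,"gripper":-1},
  {"rx":0,"ry":0,"rz":0,"dx":-8,"dy":0,"dz":0,"gripper":-1},
  {"rx":0,"ry":0,"rz":0,"dx":-8,"dy":0,"dz":0,"gripper":-1},
  {"rx":0,"ry":0,"rz":0,"dx":-8,"dy":0,"dz":0,"gripper":-1},
  {"rx":0,"ry":0,"rz":0,"dx":-8,"dy":0,"dz":0,"gripper":-1},
  {"rx":0,"ry":0,"rz":0,"dx":-8,"dy":0,"dz":0,"gripper":-1},
  {"rx":0,"ry":0,"rz":0,"dx":-8,"dy":0,"dz":0,"gripper":-1},
  {"rx":0,"ry":0,"rz":0,"dx":-8,"dy":0,"dz":0,"gripper":-1},
  {"rx":0,"ry":0,"rz":0,"dx":-8,"dy":0,"dz":0,"gripper":-1},
  {"rx":0,"ry":0,"rz":0,"dx":-8,"dy":0,"dz":0,"gripper":-1},
  {"rx":0,"ry":0,"rz":0,"dx":-8,"dy":0,"dz":0,"gripper":-1},
  {"rx":0,"ry":0,"rz":0,"dx":-8,"dy":0,"dz":0,"gripper":-1},
  {"rx":0,"ry":0,"rz":0,"dx":-8,"dy":0,"dz":0,"gripper":-1},
  {"rx":0,"ry":0,"rz":0,"dx":-8,"dy":0,"dz":0,"gripper":-1},
  {"rx":0,"ry":0,"rz":0,"dx":-8,"dy":0,"dz":0,"gripper":-1},
  {"rx":0,"ry":0,"rz":0,"dx":-6,"dy":0,"dz":0,"gripper":-1},
  {"rx":0,"ry":0,"rz":0,"dx":-3,"dy":0,"dz":0,"gripper":-1},
  {"rx":0,"ry":0,"rz":0,"dx":0,"dy":0,"dz":0,"gripper":-1},
], grip_force=40)

```text
clock: 27.68
tcp_pos: [0.6471, -0.0607, 0.103]
orientation: [-2.315, -2.123, -0.001]
contact_force: [0.3, 2.4, 5.2]
grip_width: 0.0095
gripper_force: 41.8
```

```bash
python3 - <<'E'
from h import *
p=rk(0,.028); go(p[0],p[1],.104,-5)
E
```

```text
t 27.68 tcp [ 0.6471 -0.0607  0.103 ] psi -4.96 tilt [ 0.     0.001 -1.   ] move mm tool [-25.    0.5  -1. ] w 0.0095 F [0.3 2.4 5.2]
rz to target 0.04
after turn: -25.0 0.5 -1.0
```

Call:
step_arm([
  {"rx":0,"ry":0,"rz":0,"dx":-4,"dy":0,"dz":0,"gripper":-1},
  {"rx":0,"ry":0,"rz":0,"dx":-5,"dy":0,"dz":0,"gripper":-1},
  {"rx":0,"ry":0,"rz":0,"dx":-5,"dy":0,"dz":0,"gripper":-1},
  {"rx":0,"ry":0,"rz":0,"dx":-4,"dy":0,"dz":0,"gripper":-1},
  {"rx":0,"ry":0,"rz":0,"dx":-3,"dy":0,"dz":0,"gripper":-1},
  {"rx":0,"ry":0,"rz":0,"dx":0,"dy":0,"dz":0,"gripper":-1},
  {"rx":0,"ry":0,"rz":0,"dx":0,"dy":0,"dz":0,"gripper":-1},
], grip_force=40)

```text
clock: 28.55
tcp_pos: [0.6455, -0.0796, 0.103]
orientation: [-2.312, -2.124, -0.003]
contact_force: [0.1, 7.3, 6.6]
grip_width: 0.0094
gripper_force: 42.0
```

Call:
step_arm([
  {"rx":0,"ry":0,"rz":0,"dx":-2,"dy":0,"dz":0,"gripper":-1},
  {"rx":0,"ry":0,"rz":0,"dx":0,"dy":0,"dz":0,"gripper":-1},
  {"rx":0,"ry":0,"rz":0,"dx":0,"dy":0,"dz":0,"gripper":-1},
], grip_force=40)

```text
clock: 28.92
tcp_pos: [0.6455, -0.0797, 0.103]
orientation: [-2.31, -2.124, -0.005]
contact_force: [0.2, 11.2, 9.9]
grip_width: 0.0094
gripper_force: 42.3
```

Call:
step_arm([
  {"rx":0,"ry":0,"rz":0,"dx":-2,"dy":0,"dz":0,"gripper":-1},
  {"rx":0,"ry":0,"rz":0,"dx":0,"dy":0,"dz":0,"gripper":-1},
  {"rx":0,"ry":0,"rz":0,"dx":0,"dy":0,"dz":0,"gripper":-1},
], grip_force=40)

```text
clock: 29.3
tcp_pos: [0.6456, -0.0797, 0.103]
orientation: [-2.307, -2.124, -0.008]
contact_force: [-0.7, 14.6, 10.2]
grip_width: 0.0092
gripper_force: 42.5
```

Call:
step_arm([
  {"rx":0,"ry":0,"rz":0,"dx":4,"dy":0,"dz":0,"gripper":-1},
  {"rx":0,"ry":0,"rz":0,"dx":0,"dy":0,"dz":0,"gripper":-0.3},
  {"rx":0,"ry":0,"rz":0,"dx":0,"dy":0,"dz":0,"gripper":0},
  {"rx":0,"ry":0,"rz":0,"dx":0,"dy":0,"dz":0,"gripper":0},
  {"rx":0,"ry":0,"rz":0,"dx":0,"dy":0,"dz":-15,"gripper":0},
  {"rx":0,"ry":0,"rz":0,"dx":0,"dy":0,"dz":-40,"gripper":0},
  {"rx":0,"ry":0,"rz":0,"dx":0,"dy":0,"dz":-40,"gripper":0},
  {"rx":0,"ry":0,"rz":0,"dx":0,"dy":-50,"dz":-20,"gripper":0},
  {"rx":0,"ry":0,"rz":0,"dx":0,"dy":-50,"dz":0,"gripper":0},
  {"rx":0,"ry":0,"rz":0,"dx":0,"dy":-50,"dz":0,"gripper":0},
  {"rx":0,"ry":0,"rz":0,"dx":0,"dy":0,"dz":0,"gripper":0},
  {"rx":0,"ry":0,"rz":0,"dx":0,"dy":0,"dz":0,"gripper":0},
], grip_force=40)

```text
clock: 30.8
tcp_pos: [0.496, -0.0694, 0.2184]
orientation: [2.316, 2.122, 0.001]
contact_force: [0.4, -0.2, 0.1]
grip_width: 0.0429
gripper_force: 0.0
```

```bash
python3 - <<'E'
from h import *
p=rk(0,.0); go(p[0],p[1],.145,-5)
im=snap('top','t11.png'); s=snap('scene','s11.png')
a=cv2.resize(im[125:185,220:350],(800,369),interpolation=cv2.INTER_CUBIC)
b=cv2.resize(s[175:230,245:345],(418,230),interpolation=cv2.INTER_CUBIC); b=np.hstack([b,np.zeros((230,800-418,3),np.uint8)])
cv2.imwrite('pics/t11c.png',np.vstack([a,b]))
print([(u,im[146,u].tolist()) for u in range(244,280)])
E
```

```text
t 30.8 tcp [ 0.496  -0.0694  0.2184] psi -5.0 tilt [ 0.001  0.    -1.   ] move mm tool [-31.1 150.2  73.6] w 0.0429 F [ 0.4 -0.2  0.1]
rz to target -0.0
after turn: -31.1 150.2 73.4
[(244, [128, 134, 136]), (245, [127, 134, 136]), (246, [127, 134, 136]), (247, [127, 134, 135]), (248, [127, 134, 135]), (249, [127, 133, 135]), (250, [127, 133, 134]), (251, [127, 133, 135]), (252, [126, 133, 135]), (253, [127, 134, 135]), (254, [127, 134, 135]), (255, [125, 131, 133]), (256, [111, 116, 118]), (257, [81, 84, 85]), (258, [70, 72, 73]), (259, [80, 83, 84]), (260, [84, 87, 88]), (261, [86, 90, 91]), (262, [88, 92, 93]), (263, [92, 97, 98]), (264, [97, 101, 102]), (265, [95, 99, 100]), (266, [90, 94, 95]), (267, [91, 95, 96]), (268, [98, 99, 99]), (269, [136, 131, 128]), (270, [176, 167, 162]), (271, [185, 175, 171]), (272, [182, 172, 168]), (273, [173, 163, 159]), (274, [140, 132, 129]), (275, [87, 83, 82]), (276, [61, 63, 64]), (277, [72, 71, 71]), (278, [112, 107, 104]), (279, [160, 150, 146])]
```

View pics/t11c.png

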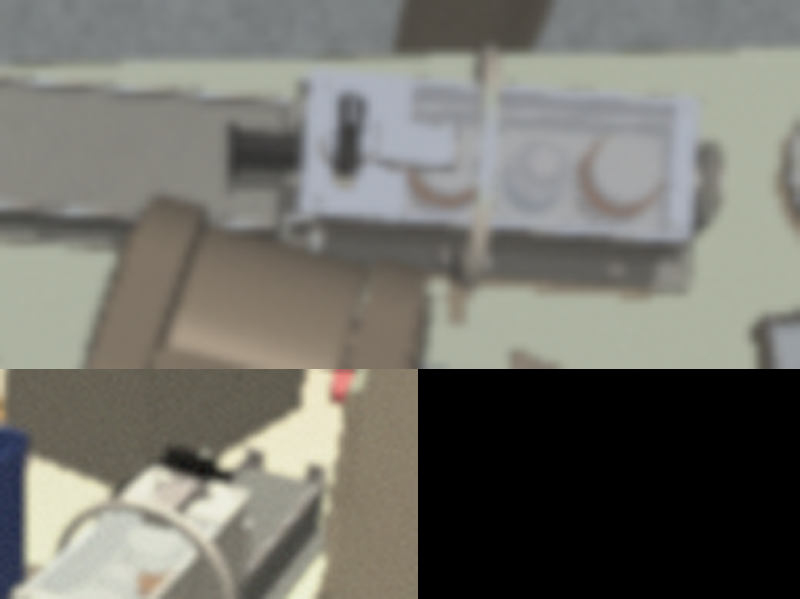

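The jars show through the cover at t11c (445,185), (540,165) and (620,170). The T-end is at (232,155) and the drum front at (303,150), so about 35 mm sticks out where roughly 29 mm is expected. The cassette may be about 6 mm short because the gripper hit the drum, so I'll push on the T-end from outside with closed fingers.

```bash
python3 - <<'E'
from h import *
p=rk(0,.082); go(p[0],p[1],.107,-5)
E
```

```text
t 30.9 tcp [ 0.4968 -0.0694  0.2182] psi -4.98 tilt [ 0.001 -0.001 -1.   ] move mm tool [ 50.8 149.4 111.3] w 0.0427 F [-0.3 -0.3  0.1]
rz to target 0.02
after turn: 50.8 149.5 111.2
```

Call:
step_arm([
  {"rx":0,"ry":0,"rz":0,"dx":17,"dy":50,"dz":0,"gripper":-1},
  {"rx":0,"ry":0,"rz":0,"dx":17,"dy":50,"dz":0,"gripper":-1},
  {"rx":0,"ry":0,"rz":0,"dx":17,"dy":49,"dz":0,"gripper":-1},
  {"rx":0,"ry":0,"rz":0,"dx":0,"dy":0,"dz":40,"gripper":-1},
  {"rx":0,"ry":0,"rz":0,"dx":0,"dy":0,"dz":40,"gripper":-1},
  {"rx":0,"ry":0,"rz":0,"dx":0,"dy":0,"dz":30,"gripper":-1},
  {"rx":0,"ry":0,"rz":0,"dx":0,"dy":0,"dz":0,"gripper":-1},
  {"rx":0,"ry":0,"rz":0,"dx":-4,"dy":0,"dz":0,"gripper":-1},
  {"rx":0,"ry":0,"rz":0,"dx":-4,"dy":0,"dz":0,"gripper":-1},
  {"rx":0,"ry":0,"rz":0,"dx":-4,"dy":0,"dz":0,"gripper":-1},
  {"rx":0,"ry":0,"rz":0,"dx":-4,"dy":0,"dz":0,"gripper":-1},
  {"rx":0,"ry":0,"rz":0,"dx":0,"dy":0,"dz":0,"gripper":-1},
], grip_force=40)

```text
clock: 32.4
tcp_pos: [0.6477, -0.0457, 0.1085]
orientation: [-2.314, -2.124, -0.004]
contact_force: [-0.6, 4.4, 3.2]
grip_width: 0.0002
gripper_force: 2.0
```

Call:
step_arm([
  {"rx":0,"ry":0,"rz":0,"dx":-2,"dy":0,"dz":0,"gripper":-1},
  {"rx":0,"ry":0,"rz":0,"dx":-2,"dy":0,"dz":0,"gripper":-1},
  {"rx":0,"ry":0,"rz":0,"dx":0,"dy":0,"dz":0,"gripper":-1},
], grip_force=40)

```text
clock: 32.78
tcp_pos: [0.6479, -0.0458, 0.1084]
orientation: [-2.309, -2.125, -0.008]
contact_force: [-0.1, 11.3, 6.6]
grip_width: -0.0003
gripper_force: 5.9
```

Call:
step_arm([
  {"rx":0,"ry":0,"rz":0,"dx":-2,"dy":0,"dz":0,"gripper":-1},
  {"rx":0,"ry":0,"rz":0,"dx":-2,"dy":0,"dz":0,"gripper":-1},
  {"rx":0,"ry":0,"rz":0,"dx":0,"dy":0,"dz":0,"gripper":-1},
], grip_force=40)

```text
clock: 33.15
tcp_pos: [0.6484, -0.0461, 0.1085]
orientation: [-2.304, -2.126, -0.013]
contact_force: [0.6, 19.3, 7.6]
grip_width: 0.0002
gripper_force: 9.5
```

Call:
step_arm([
  {"rx":0,"ry":0,"rz":0,"dx":10,"dy":0,"dz":0,"gripper":-1},
  {"rx":0,"ry":0,"rz":0,"dx":5,"dy":0,"dz":0,"gripper":-1},
  {"rx":0,"ry":0,"rz":0,"dx":0,"dy":0,"dz":-40,"gripper":-1},
  {"rx":0,"ry":0,"rz":0,"dx":0,"dy":0,"dz":-45,"gripper":-1},
  {"rx":0,"ry":0,"rz":-10,"dx":0,"dy":0,"dz":0,"gripper":-1},
  {"rx":0,"ry":0,"rz":-10,"dx":0,"dy":0,"dz":0,"gripper":-1},
  {"rx":0,"ry":0,"rz":-10,"dx":0,"dy":0,"dz":0,"gripper":-1},
  {"rx":0,"ry":0,"rz":-10,"dx":0,"dy":0,"dz":0,"gripper":-1},
  {"rx":0,"ry":0,"rz":-10,"dx":0,"dy":0,"dz":0,"gripper":-1},
  {"rx":0,"ry":0,"rz":-10,"dx":0,"dy":0,"dz":0,"gripper":-1},
  {"rx":0,"ry":0,"rz":-10,"dx":0,"dy":0,"dz":0,"gripper":-1},
  {"rx":0,"ry":0,"rz":-10,"dx":0,"dy":0,"dz":0,"gripper":-1},
  {"rx":0,"ry":0,"rz":-10,"dx":0,"dy":0,"dz":0,"gripper":-1},
  {"rx":0,"ry":0,"rz":0,"dx":0,"dy":0,"dz":0,"gripper":-1},
  {"rx":0,"ry":0,"rz":0,"dx":0,"dy":0,"dz":0,"gripper":-1},
], grip_force=40)

```text
clock: 35.02
tcp_pos: [0.6475, -0.0407, 0.1925]
orientation: [-0.143, -3.138, 0.001]
contact_force: [0.2, -0.1, -0.7]
grip_width: -0.0
gripper_force: 0.0
```

```bash
python3 - <<'E'
from h import *
go(.6431,-.1132,.168,85)
im=snap('top','t12.png'); old=cv2.imread('pics/t11.png')
print('t',[(u,im[147,u].tolist()) for u in range(255,273,1)])
K=ray('top',276.4,146.5,.143); print(K)
for n,f in(('top','t8'),('scene','s11')):
    im=cv2.imread(f'pics/{f}.png'); x=proj(n,(.6431,-.1134,.14)).astype(int); m=(im[...,2]<60)
    s=np.zeros_like(m); s[x[1]-8:x[1]+9,x[0]-9:x[0]+10]=m[x[1]-8:x[1]+9,x[0]-9:x[0]+10]; v,u=np.nonzero(s); print(n,u.min(),u.max(),v.min(),v.max(),u.mean(),v.mean())
for z in (.126,.143): print([proj('scene',(*(rk(a,b)+[0,0]),z)).round(1).tolist() for a,b in((-.018,-.006),(-.018,.006),(.018,-.006),(.018,.006))])
E
```

```text
t 35.02 tcp [ 0.6475 -0.0407  0.1925] psi 84.79 tilt [-0.001 -0.001 -1.   ] move mm tool [ -2.3 -72.6  24.6] w -0.0 F [ 0.2 -0.1 -0.7]
rz to target -0.21
after turn: -2.0 -72.6 24.5
t [(255, [83, 95, 104]), (256, [82, 92, 101]), (257, [79, 89, 98]), (258, [76, 86, 93]), (259, [73, 82, 89]), (260, [69, 77, 84]), (261, [65, 73, 78]), (262, [61, 67, 71]), (263, [58, 63, 65]), (264, [60, 63, 65]), (265, [63, 65, 68]), (266, [63, 66, 68]), (267, [67, 69, 71]), (268, [88, 86, 87]), (269, [137, 130, 128]), (270, [179, 169, 164]), (271, [183, 174, 171]), (272, [174, 167, 164])]
[ 0.64211084 -0.11348763  0.143     ]Traceback (most recent call last):
  File "<stdin>", line 8, in <module>
    return umr_minimum(a, axis, None, out, keepdims, initial, where)
ValueError: zero-size array to reduction operation minimum which has no identity
```

Call:
step_arm([
  {"rx":0,"ry":0,"rz":0,"dx":-2,"dy":-24,"dz":0,"gripper":-1},
  {"rx":0,"ry":0,"rz":0,"dx":0,"dy":-24,"dz":0,"gripper":-1},
  {"rx":0,"ry":0,"rz":0,"dx":0,"dy":-24.5,"dz":0,"gripper":-1},
  {"rx":0,"ry":0,"rz":0,"dx":0,"dy":0,"dz":10,"gripper":-1},
  {"rx":0,"ry":0,"rz":0,"dx":0,"dy":0,"dz":8,"gripper":-1},
  {"rx":0,"ry":0,"rz":0,"dx":0,"dy":0,"dz":4,"gripper":-1},
  {"rx":0,"ry":0,"rz":0,"dx":0,"dy":0,"dz":3,"gripper":-1},
  {"rx":0,"ry":0,"rz":0,"dx":0,"dy":0,"dz":3,"gripper":-1},
  {"rx":0,"ry":0,"rz":0,"dx":0,"dy":0,"dz":0,"gripper":-1},
  {"rx":0,"ry":0,"rz":0,"dx":0,"dy":0,"dz":0,"gripper":-1},
], grip_force=40)

```text
clock: 36.33
tcp_pos: [0.6443, -0.1112, 0.1675]
orientation: [0.135, 3.137, 0.003]
contact_force: [-5.7, 3.0, 16.2]
grip_width: 0.0004
gripper_force: 8.0
```

Call:
step_arm([
  {"rx":0,"ry":0,"rz":0,"dx":0,"dy":0,"dz":-15,"gripper":-1},
  {"rx":0,"ry":0,"rz":0,"dx":0,"dy":-2,"dz":0,"gripper":0},
  {"rx":0,"ry":0,"rz":0,"dx":0,"dy":0,"dz":0,"gripper":0},
  {"rx":0,"ry":0,"rz":0,"dx":0,"dy":0,"dz":0,"gripper":0},
  {"rx":0,"ry":0,"rz":0,"dx":0,"dy":0,"dz":0,"gripper":0},
], grip_force=40)

```text
clock: 36.95
tcp_pos: [0.643, -0.1142, 0.1793]
orientation: [-0.136, -3.138, -0.0]
contact_force: [-0.4, 0.4, -0.3]
grip_width: 0.0429
gripper_force: 0.0
```

```bash
python3 - <<'E'
from h import *
go(.6431,-.1134,.155,85)
E
```

```text
t 36.95 tcp [ 0.643  -0.1142  0.1793] psi 85.04 tilt [-0.001  0.    -1.   ] move mm tool [-0.   0.8 24.3] w 0.0429 F [-0.4  0.4 -0.3]
rz to target 0.04
after turn: -0.0 0.8 24.3
```

Call:
step_arm([
  {"rx":0,"ry":0,"rz":0,"dx":0,"dy":0.5,"dz":14,"gripper":0},
  {"rx":0,"ry":0,"rz":0,"dx":0,"dy":0,"dz":10,"gripper":0},
  {"rx":0,"ry":0,"rz":0,"dx":0,"dy":0,"dz":0,"gripper":0},
  {"rx":0,"ry":0,"rz":0,"dx":0,"dy":0,"dz":0,"gripper":-0.4},
  {"rx":0,"ry":0,"rz":0,"dx":0,"dy":0,"dz":0,"gripper":-0.6},
  {"rx":0,"ry":0,"rz":0,"dx":0,"dy":0,"dz":0,"gripper":-1},
  {"rx":0,"ry":0,"rz":0,"dx":0,"dy":0,"dz":0,"gripper":-1},
  {"rx":0,"ry":0,"rz":0,"dx":0,"dy":0,"dz":0,"gripper":-1},
  {"rx":0,"ry":0,"rz":0,"dx":0,"dy":0,"dz":0,"gripper":-1},
], grip_force=40)

```text
clock: 38.08
tcp_pos: [0.6436, -0.1128, 0.1564]
orientation: [0.135, 3.138, 0.002]
contact_force: [-2.1, 4.3, 6.0]
grip_width: 0.0104
gripper_force: 42.6
```

Call:
step_arm([
  {"rx":0,"ry":0,"rz":6,"dx":0,"dy":0,"dz":0,"gripper":-1},
  {"rx":0,"ry":0,"rz":6,"dx":0,"dy":0,"dz":0,"gripper":-1},
  {"rx":0,"ry":0,"rz":6,"dx":0,"dy":0,"dz":0,"gripper":-1},
  {"rx":0,"ry":0,"rz":6,"dx":0,"dy":0,"dz":0,"gripper":-1},
  {"rx":0,"ry":0,"rz":6,"dx":0,"dy":0,"dz":0,"gripper":-1},
  {"rx":0,"ry":0,"rz":0,"dx":0,"dy":0,"dz":0,"gripper":-1},
], grip_force=40)

```text
clock: 38.83
tcp_pos: [0.6441, -0.1125, 0.1564]
orientation: [0.939, 2.997, 0.001]
contact_force: [-1.1, 5.0, 4.7]
grip_width: 0.0108
gripper_force: 47.5
```

```bash
python3 - <<'E'
from h import *
go(.6431,-.1134,.155,10); print(r.get_obs()['moment'])
E
```

```text
t 38.83 tcp [ 0.6441 -0.1125  0.1564] psi 55.22 tilt [ 0.001  0.    -1.   ] move mm tool [ 0.3 -1.3  1.4] w 0.0108 F [-1.1  5.   4.7]
rz to target 45.22
after turn: -0.7 -1.1 1.4
[0.77802566 0.27155064 0.8976819 ]
```

Call:
step_arm([
  {"rx":0,"ry":0,"rz":6,"dx":0,"dy":0,"dz":0,"gripper":-1},
  {"rx":0,"ry":0,"rz":6,"dx":0,"dy":0,"dz":0,"gripper":-1},
  {"rx":0,"ry":0,"rz":0,"dx":0,"dy":0,"dz":0,"gripper":-1},
], grip_force=40)

```text
clock: 39.2
tcp_pos: [0.6444, -0.1123, 0.1564]
orientation: [1.244, 2.883, 0.001]
contact_force: [-0.2, 3.6, 3.9]
grip_width: 0.0107
gripper_force: 61.0
```

```bash
python3 - <<'E'
from h import *
go(.6431,-.1134,.155,10); print(r.get_obs()['moment'])
E
```

```text
t 39.2 tcp [ 0.6444 -0.1123  0.1564] psi 43.32 tilt [ 0.001  0.    -1.   ] move mm tool [ 0.1 -1.7  1.4] w 0.0107 F [-0.2  3.6  3.9]
rz to target 33.32
after turn: -0.9 -1.4 1.4
[0.88173154 0.14065018 1.39091425]
```

Call:
step_arm([
  {"rx":0,"ry":0,"rz":6,"dx":0,"dy":0,"dz":0,"gripper":-1},
  {"rx":0,"ry":0,"rz":6,"dx":0,"dy":0,"dz":0,"gripper":-1},
  {"rx":0,"ry":0,"rz":0,"dx":0,"dy":0,"dz":0,"gripper":-1},
], grip_force=40)

```text
clock: 39.58
tcp_pos: [0.6447, -0.1121, 0.1565]
orientation: [1.537, 2.738, 0.002]
contact_force: [0.6, 4.5, 6.0]
grip_width: 0.0107
gripper_force: 71.6
```

```bash
python3 - <<'E'
from h import *
go(.6431,-.1134,.155,10); print(r.get_obs()['moment'])
E
```

```text
t 39.58 tcp [ 0.6447 -0.1121  0.1565] psi 31.39 tilt [ 0.002  0.    -1.   ] move mm tool [-0.3 -2.   1.5] w 0.0107 F [0.6 4.5 6. ]
rz to target 21.39
after turn: -1.1 -1.8 1.5
[ 0.93305145 -0.03557308  1.71553169]
```

Call:
step_arm([
  {"rx":0,"ry":0,"rz":5,"dx":0,"dy":0,"dz":0,"gripper":-1},
  {"rx":0,"ry":0,"rz":5,"dx":0,"dy":0,"dz":0,"gripper":-1},
  {"rx":0,"ry":0,"rz":5,"dx":0,"dy":0,"dz":0,"gripper":-1},
  {"rx":0,"ry":0,"rz":0,"dx":0,"dy":0,"dz":0,"gripper":-1},
], grip_force=40)

```text
clock: 40.08
tcp_pos: [0.6445, -0.1112, 0.1563]
orientation: [-1.884, -2.514, -0.004]
contact_force: [1.2, 6.8, 6.8]
grip_width: 0.0107
gripper_force: 43.8
```

```bash
python3 - <<'E'
from h import *
go(.6431,-.1134,.155,10); print(r.get_obs()['moment'],r.get_obs()['gripper_force'])
E
```

```text
t 40.08 tcp [ 0.6445 -0.1112  0.1563] psi 16.29 tilt [ 0.001  0.002 -1.   ] move mm tool [-1.7 -2.   1.3] w 0.0107 F [1.2 6.8 6.8]
rz to target 6.29
after turn: -1.9 -1.8 1.3
[1.41928428 0.0633256  0.35803625] 43.77621229039505
```

The torque dropped sharply, so the knob has clicked past its detent. I finish at the stop, release, and check it numerically.

Call:
step_arm([
  {"rx":0,"ry":0,"rz":4,"dx":0,"dy":0,"dz":0,"gripper":-1},
  {"rx":0,"ry":0,"rz":3,"dx":0,"dy":0,"dz":0,"gripper":-1},
  {"rx":0,"ry":0,"rz":0,"dx":0,"dy":0,"dz":0,"gripper":-1},
  {"rx":0,"ry":0,"rz":0,"dx":0,"dy":0,"dz":0,"gripper":-0.3},
  {"rx":0,"ry":0,"rz":0,"dx":0,"dy":0,"dz":0,"gripper":0},
  {"rx":0,"ry":0,"rz":0,"dx":0,"dy":0,"dz":0,"gripper":0},
  {"rx":0,"ry":0,"rz":0,"dx":0,"dy":0,"dz":-20,"gripper":0},
  {"rx":0,"ry":0,"rz":0,"dx":0,"dy":0,"dz":-40,"gripper":0},
  {"rx":0,"ry":0,"rz":7,"dx":0,"dy":-40,"dz":0,"gripper":0},
  {"rx":0,"ry":0,"rz":7.5,"dx":0,"dy":-50,"dz":0,"gripper":0},
  {"rx":0,"ry":0,"rz":0,"dx":0,"dy":-50,"dz":0,"gripper":0},
  {"rx":0,"ry":0,"rz":0,"dx":0,"dy":0,"dz":0,"gripper":0},
  {"rx":0,"ry":0,"rz":0,"dx":0,"dy":0,"dz":0,"gripper":0},
], grip_force=40)

```text
clock: 41.7
tcp_pos: [0.5053, -0.1171, 0.2171]
orientation: [2.323, 2.113, 0.004]
contact_force: [0.6, 0.2, -0.5]
grip_width: 0.0428
gripper_force: 0.0
```

```bash
python3 - <<'E'
from h import *
p=rk(0,.035); go(p[0],p[1],.107,-5)
im=snap('top','t13.png')
for f in ('t11','t13'):
    i=cv2.imread(f'pics/{f}.png').max(2)[136:157,266:290]
    m=(i<100)&(np.indices(i.shape)[1]>6); n,l,s,c=cv2.connectedComponentsWithStats(m.astype(np.uint8))
    k=1+s[1:,4].argmax(); print(f,s[k],c[k]+[266,136],cv2.minAreaRect(cv2.findNonZero((l==k).astype(np.uint8))))
print([(u,im[147,u].tolist()) for u in range(253,273,1)])
E
```

```text
t 41.7 tcp [ 0.5053 -0.1171  0.2171] psi -5.44 tilt [ 0.003  0.    -1.   ] move mm tool [ 51.5 136.2 110.5] w 0.0428 F [ 0.6  0.2 -0.5]
rz to target -0.44
after turn: 50.6 136.9 110.1
t11 [ 8  8  4  9 26] [275.92307692 148.42307692] ((9.5, 12.0), (8.0, 3.0), 90.0)
t13 [ 7  9  9  6 37] [276.16216216 147.        ] ((11.0, 11.5), (5.0, 8.0), 90.0)
[(253, [127, 133, 135]), (254, [126, 133, 134]), (255, [124, 130, 132]), (256, [110, 115, 117]), (257, [78, 82, 83]), (258, [60, 63, 62]), (259, [61, 64, 66]), (260, [64, 66, 68]), (261, [64, 66, 68]), (262, [64, 66, 68]), (263, [65, 67, 69]), (264, [64, 66, 68]), (265, [63, 66, 66]), (266, [63, 66, 66]), (267, [65, 66, 68]), (268, [75, 75, 76]), (269, [90, 90, 89]), (270, [92, 91, 90]), (271, [70, 70, 71]), (272, [60, 61, 62])]
```

Call:
step_arm([
  {"rx":0,"ry":0,"rz":0,"dx":18,"dy":46,"dz":0,"gripper":0},
  {"rx":0,"ry":0,"rz":0,"dx":18,"dy":46,"dz":0,"gripper":0},
  {"rx":0,"ry":0,"rz":0,"dx":16,"dy":45,"dz":0,"gripper":0},
  {"rx":0,"ry":0,"rz":-0.4,"dx":0,"dy":0,"dz":30,"gripper":0},
  {"rx":0,"ry":0,"rz":0,"dx":0,"dy":0,"dz":20,"gripper":0},
  {"rx":0,"ry":0,"rz":0,"dx":0,"dy":0,"dz":0,"gripper":0},
  {"rx":0,"ry":0,"rz":0,"dx":0,"dy":0,"dz":0,"gripper":0},
], grip_force=50)

```text
clock: 42.62
tcp_pos: [0.6457, -0.0789, 0.1667]
orientation: [2.318, 2.12, 0.001]
contact_force: [0.1, -0.4, -0.0]
grip_width: 0.0425
gripper_force: 0.0
```

```bash
python3 - <<'E'
from h import *
p=rk(0,.036); go(p[0],p[1],.107,-5)
E
```

```text
t 42.62 tcp [ 0.6457 -0.0789  0.1667] psi -5.1 tilt [ 0.001 -0.    -1.   ] move mm tool [ 1.3  0.3 59.7] w 0.0425 F [ 0.1 -0.4 -0. ]
rz to target -0.1
after turn: 1.3 0.4 59.7
```

Call:
step_arm([
  {"rx":0,"ry":0,"rz":0,"dx":1.5,"dy":0,"dz":20,"gripper":0},
  {"rx":0,"ry":0,"rz":0,"dx":0,"dy":0,"dz":20,"gripper":0},
  {"rx":0,"ry":0,"rz":0,"dx":0,"dy":0,"dz":12,"gripper":0},
  {"rx":0,"ry":0,"rz":0,"dx":0,"dy":0,"dz":7,"gripper":0},
  {"rx":0,"ry":0,"rz":0,"dx":0,"dy":0,"dz":0,"gripper":0},
  {"rx":0,"ry":0,"rz":0,"dx":0,"dy":0,"dz":0,"gripper":-0.4},
  {"rx":0,"ry":0,"rz":0,"dx":0,"dy":0,"dz":0,"gripper":-0.7},
  {"rx":0,"ry":0,"rz":0,"dx":0,"dy":0,"dz":0,"gripper":-1},
  {"rx":0,"ry":0,"rz":0,"dx":0,"dy":0,"dz":0,"gripper":-1},
  {"rx":0,"ry":0,"rz":0,"dx":0,"dy":0,"dz":0,"gripper":-1},
  {"rx":0,"ry":0,"rz":0,"dx":2,"dy":0,"dz":0,"gripper":-1},
  {"rx":0,"ry":0,"rz":0,"dx":2,"dy":0,"dz":0,"gripper":-1},
  {"rx":0,"ry":0,"rz":0,"dx":2,"dy":0,"dz":0,"gripper":-1},
  {"rx":0,"ry":0,"rz":0,"dx":2,"dy":0,"dz":0,"gripper":-1},
  {"rx":0,"ry":0,"rz":0,"dx":0,"dy":0,"dz":0,"gripper":-1},
  {"rx":0,"ry":0,"rz":0,"dx":0,"dy":0,"dz":0,"gripper":-1},
], grip_force=50)

```text
clock: 44.62
tcp_pos: [0.6461, -0.0746, 0.1074]
orientation: [2.317, 2.112, -0.005]
contact_force: [0.9, -12.0, 2.9]
grip_width: 0.0089
gripper_force: 50.9
```

```bash
python3 - <<'E'
from h import *
p=rk(0,.036); go(p[0],p[1],.107,-5)
E
```

```text
t 44.62 tcp [ 0.6461 -0.0746  0.1074] psi -5.29 tilt [ 0.002 -0.007 -1.   ] move mm tool [-3.1  0.3  0.4] w 0.0089 F [  0.9 -12.    2.9]
rz to target -0.29
after turn: -3.1 0.3 0.4
```

Call:
step_arm([
  {"rx":0,"ry":0,"rz":0,"dx":2,"dy":0,"dz":0,"gripper":-1},
  {"rx":0,"ry":0,"rz":0,"dx":2,"dy":0,"dz":0,"gripper":-1},
  {"rx":0,"ry":0,"rz":0,"dx":0,"dy":0,"dz":0,"gripper":-1},
  {"rx":0,"ry":0,"rz":0,"dx":0,"dy":0,"dz":0,"gripper":-1},
  {"rx":0,"ry":0,"rz":0,"dx":0,"dy":0,"dz":0,"gripper":-1},
  {"rx":0,"ry":0,"rz":0,"dx":0,"dy":0,"dz":0,"gripper":-1},
], grip_force=50)

```text
clock: 45.38
tcp_pos: [0.6461, -0.0743, 0.1074]
orientation: [2.317, 2.107, -0.009]
contact_force: [1.1, -20.1, -1.5]
grip_width: 0.009
gripper_force: 50.5
```

Call:
step_arm([
  {"rx":0,"ry":0,"rz":0,"dx":-4,"dy":0,"dz":0,"gripper":-1},
  {"rx":0,"ry":0,"rz":0,"dx":-4,"dy":0,"dz":0,"gripper":-1},
  {"rx":0,"ry":0,"rz":0,"dx":-4,"dy":0,"dz":0,"gripper":-1},
  {"rx":0,"ry":0,"rz":0,"dx":-3,"dy":0,"dz":0,"gripper":-1},
  {"rx":0,"ry":0,"rz":0,"dx":0,"dy":0,"dz":0,"gripper":-1},
  {"rx":0,"ry":0,"rz":0,"dx":0,"dy":0,"dz":0,"gripper":-1},
], grip_force=50)

```text
clock: 46.12
tcp_pos: [0.6463, -0.0769, 0.1075]
orientation: [-2.314, -2.122, -0.006]
contact_force: [0.1, 4.2, 8.6]
grip_width: 0.0088
gripper_force: 52.0
```

The bolt held a 20 N pull with about 2.6 mm of play. I release and move to the turning handle.

Call:
step_arm([
  {"rx":0,"ry":0,"rz":0,"dx":5,"dy":0,"dz":0,"gripper":-1},
  {"rx":0,"ry":0,"rz":0,"dx":0,"dy":0,"dz":0,"gripper":-0.3},
  {"rx":0,"ry":0,"rz":0,"dx":0,"dy":0,"dz":0,"gripper":0},
  {"rx":0,"ry":0,"rz":0,"dx":0,"dy":0,"dz":0,"gripper":0},
  {"rx":0,"ry":0,"rz":0,"dx":0,"dy":0,"dz":-20,"gripper":0},
  {"rx":0,"ry":0,"rz":0,"dx":0,"dy":0,"dz":-40,"gripper":0},
  {"rx":0,"ry":0,"rz":0,"dx":0,"dy":0,"dz":-20,"gripper":0},
  {"rx":0,"ry":0,"rz":0,"dx":12,"dy":-29,"dz":0,"gripper":0},
  {"rx":0,"ry":0,"rz":0,"dx":12,"dy":-29,"dz":0,"gripper":0},
  {"rx":0,"ry":0,"rz":0,"dx":0,"dy":0,"dz":30,"gripper":0},
  {"rx":0,"ry":0,"rz":0,"dx":0,"dy":0,"dz":0,"gripper":0},
  {"rx":0,"ry":0,"rz":0,"dx":0,"dy":0,"dz":0,"gripper":0},
], grip_force=50)

```text
clock: 47.62
tcp_pos: [0.5907, -0.0463, 0.1577]
orientation: [2.317, 2.12, 0.001]
contact_force: [0.9, 0.2, 0.5]
grip_width: 0.0428
gripper_force: 0.0
```

```bash
python3 - <<'E'
from h import *
p=rk(-.058,.062); go(p[0],p[1],.083,-5)
a=np.deg2rad(np.arange(0,181,9)); print(np.c_[np.diff(-58*np.cos(a)),-np.diff(58*np.sin(a))].round(1).tolist())
E
```

```text
t 47.62 tcp [ 0.5907 -0.0463  0.1577] psi -5.09 tilt [ 0.001 -0.    -1.   ] move mm tool [-0.4 -0.1 74.7] w 0.0428 F [0.9 0.2 0.5]
rz to target -0.09
after turn: -0.4 0.0 74.7
[[0.7, -9.1], [2.1, -8.8], [3.5, -8.4], [4.8, -7.8], [5.9, -6.9], [6.9, -5.9], [7.8, -4.8], [8.4, -3.5], [8.8, -2.1], [9.1, -0.7], [9.1, 0.7], [8.8, 2.1], [8.4, 3.5], [7.8, 4.8], [6.9, 5.9], [5.9, 6.9], [4.8, 7.8], [3.5, 8.4], [2.1, 8.8], [0.7, 9.1]]
```

Call:
step_arm([
  {"rx":0,"ry":0,"rz":0,"dx":0,"dy":0,"dz":25,"gripper":0},
  {"rx":0,"ry":0,"rz":0,"dx":0,"dy":0,"dz":20,"gripper":0},
  {"rx":0,"ry":0,"rz":0,"dx":0,"dy":0,"dz":15,"gripper":0},
  {"rx":0,"ry":0,"rz":0,"dx":0,"dy":0,"dz":10,"gripper":0},
  {"rx":0,"ry":0,"rz":0,"dx":0,"dy":0,"dz":4.5,"gripper":0},
  {"rx":0,"ry":0,"rz":0,"dx":0,"dy":0,"dz":0,"gripper":0},
  {"rx":0,"ry":0,"rz":0,"dx":0,"dy":0,"dz":0,"gripper":-0.4},
  {"rx":0,"ry":0,"rz":0,"dx":0,"dy":0,"dz":0,"gripper":-0.7},
  {"rx":0,"ry":0,"rz":0,"dx":0,"dy":0,"dz":0,"gripper":-1},
  {"rx":0,"ry":0,"rz":0,"dx":0,"dy":0,"dz":0,"gripper":-1},
  {"rx":0,"ry":0,"rz":0,"dx":0,"dy":0,"dz":0,"gripper":-1},
], grip_force=50)

```text
clock: 49.0
tcp_pos: [0.591, -0.0458, 0.0827]
orientation: [2.316, 2.12, 0.002]
contact_force: [4.7, -0.0, 1.6]
grip_width: 0.0165
gripper_force: 48.9
```

Call:
step_arm([
  {"rx":0,"ry":0,"rz":0,"dx":0,"dy":0.7,"dz":-9.1,"gripper":-1},
  {"rx":0,"ry":0,"rz":0,"dx":0,"dy":2.1,"dz":-8.8,"gripper":-1},
  {"rx":0,"ry":0,"rz":0,"dx":0,"dy":3.5,"dz":-8.4,"gripper":-1},
  {"rx":0,"ry":0,"rz":0,"dx":0,"dy":4.8,"dz":-7.8,"gripper":-1},
  {"rx":0,"ry":0,"rz":0,"dx":0,"dy":5.9,"dz":-6.9,"gripper":-1},
  {"rx":0,"ry":0,"rz":0,"dx":0,"dy":0,"dz":0,"gripper":-1},
], grip_force=50)

```text
clock: 49.75
tcp_pos: [0.6067, -0.0473, 0.1221]
orientation: [-2.317, -2.121, 0.002]
contact_force: [6.9, -1.8, -8.6]
grip_width: 0.0163
gripper_force: 49.8
```

```bash
cat > ck.py <<'E'
from h import *
o=r.get_obs(); c,s=np.cos(YAW),np.sin(YAW); d=o['tcp_pos'][:2]-RO; x=c*d[0]+s*d[1]; z=o['tcp_pos'][2]-.003-.08
print('rack x',x.round(4),'y',(-s*d[0]+c*d[1]).round(4),'z',z.round(4),'r',np.hypot(x,z).round(4),'theta',np.degrees(np.arctan2(z,-x)).round(1),'F',o['contact_force'].round(1),'w',o['grip_width'])
E
python3 ck.py
```

```text
rack x -0.0419 y 0.0628 z 0.0391 r 0.0573 theta 43.0 F [ 6.9 -1.8 -8.6] w 0.016282606847899256
```

Call:
step_arm([
  {"rx":0,"ry":0,"rz":0,"dx":0,"dy":8.4,"dz":-5.5,"gripper":-1},
  {"rx":0,"ry":0,"rz":0,"dx":0,"dy":7.8,"dz":-4.8,"gripper":-1},
  {"rx":0,"ry":0,"rz":0,"dx":0,"dy":8.4,"dz":-3.5,"gripper":-1},
  {"rx":0,"ry":0,"rz":0,"dx":0,"dy":8.8,"dz":-2.1,"gripper":-1},
  {"rx":0,"ry":0,"rz":0,"dx":0,"dy":9.1,"dz":-0.7,"gripper":-1},
  {"rx":0,"ry":0,"rz":0,"dx":0,"dy":9.1,"dz":0.7,"gripper":-1},
  {"rx":0,"ry":0,"rz":0,"dx":0,"dy":8.8,"dz":2.1,"gripper":-1},
  {"rx":0,"ry":0,"rz":0,"dx":0,"dy":8.4,"dz":3.5,"gripper":-1},
  {"rx":0,"ry":0,"rz":0,"dx":0,"dy":7.8,"dz":4.8,"gripper":-1},
  {"rx":0,"ry":0,"rz":0,"dx":0,"dy":0,"dz":0,"gripper":-1},
], grip_force=50)

```text
clock: 51.0
tcp_pos: [0.6828, -0.0546, 0.129]
orientation: [-2.317, -2.12, 0.002]
contact_force: [-2.1, -0.4, 0.4]
grip_width: 0.0163
gripper_force: 51.0
```

```bash
python3 ck.py
```

```text
rack x 0.0346 y 0.0622 z 0.046 r 0.0576 theta 126.9 F [-2.1 -0.4  0.4] w 0.016340339613083153
```

Call:
step_arm([
  {"rx":0,"ry":0,"rz":0,"dx":0,"dy":6.9,"dz":5.9,"gripper":-1},
  {"rx":0,"ry":0,"rz":0,"dx":0,"dy":5.9,"dz":6.9,"gripper":-1},
  {"rx":0,"ry":0,"rz":0,"dx":0,"dy":4.8,"dz":7.8,"gripper":-1},
  {"rx":0,"ry":0,"rz":0,"dx":0,"dy":3.5,"dz":8.4,"gripper":-1},
  {"rx":0,"ry":0,"rz":0,"dx":0,"dy":2.1,"dz":8.8,"gripper":-1},
  {"rx":0,"ry":0,"rz":0,"dx":0,"dy":0.7,"dz":9.1,"gripper":-1},
  {"rx":0,"ry":0,"rz":0,"dx":0,"dy":0,"dz":3,"gripper":-1},
  {"rx":0,"ry":0,"rz":0,"dx":0,"dy":0,"dz":3,"gripper":-1},
  {"rx":0,"ry":0,"rz":0,"dx":0,"dy":0,"dz":0,"gripper":-1},
  {"rx":0,"ry":0,"rz":0,"dx":0,"dy":0,"dz":0,"gripper":-1},
], grip_force=50)

```text
clock: 52.25
tcp_pos: [0.7071, -0.0569, 0.0809]
orientation: [-2.318, -2.119, -0.003]
contact_force: [-15.0, 2.8, 30.9]
grip_width: 0.0163
gripper_force: 54.3
```

```bash
python3 ck.py
```

```text
rack x 0.0589 y 0.062 z -0.0021 r 0.0589 theta -178.0 F [-15.    2.8  30.9] w 0.01633364625394079
```

Call:
step_arm([
  {"rx":0,"ry":0,"rz":0,"dx":0,"dy":-3,"dz":-3,"gripper":-1},
  {"rx":0,"ry":0,"rz":0,"dx":0,"dy":-2,"dz":-2,"gripper":-1},
  {"rx":0,"ry":0,"rz":0,"dx":0,"dy":0,"dz":0,"gripper":-0.5},
  {"rx":0,"ry":0,"rz":0,"dx":0,"dy":0,"dz":0,"gripper":-0.1},
  {"rx":0,"ry":0,"rz":0,"dx":0,"dy":0,"dz":0,"gripper":-0.1},
  {"rx":0,"ry":0,"rz":0,"dx":0,"dy":0,"dz":0,"gripper":-0.1},
], grip_force=50)

```text
clock: 53.0
tcp_pos: [0.7017, -0.0555, 0.0806]
orientation: [-2.317, -2.121, 0.001]
contact_force: [-0.9, 0.3, -0.4]
grip_width: 0.0384
gripper_force: 0.0
```

Call:
step_arm([
  {"rx":0,"ry":0,"rz":0,"dx":0,"dy":0,"dz":-20,"gripper":-0.1},
  {"rx":0,"ry":0,"rz":0,"dx":0,"dy":0,"dz":-40,"gripper":-0.1},
  {"rx":0,"ry":0,"rz":0,"dx":0,"dy":0,"dz":-40,"gripper":-0.1},
  {"rx":0,"ry":0,"rz":0,"dx":0,"dy":0,"dz":-40,"gripper":-0.1},
  {"rx":0,"ry":0,"rz":0,"dx":0,"dy":-50,"dz":0,"gripper":-0.1},
  {"rx":0,"ry":0,"rz":0,"dx":0,"dy":-50,"dz":0,"gripper":-0.1},
  {"rx":0,"ry":0,"rz":0,"dx":0,"dy":-50,"dz":0,"gripper":-0.1},
  {"rx":0,"ry":0,"rz":0,"dx":0,"dy":-50,"dz":0,"gripper":-0.1},
  {"rx":0,"ry":0,"rz":0,"dx":0,"dy":0,"dz":0,"gripper":-0.1},
  {"rx":0,"ry":0,"rz":0,"dx":0,"dy":0,"dz":0,"gripper":-0.1},
  {"rx":0,"ry":0,"rz":0,"dx":0,"dy":0,"dz":0,"gripper":-0.1},
], grip_force=50)

```text
clock: 54.38
tcp_pos: [0.5043, -0.0383, 0.2216]
orientation: [2.316, 2.12, 0.002]
contact_force: [0.3, 0.5, -0.1]
grip_width: 0.0386
gripper_force: 0.0
```

```bash
python3 ck.py; python3 - <<'E'
from h import *
im=snap('top','t14.png'); s=snap('scene','s14.png')
a=cv2.resize(im[125:185,220:350],(800,369),interpolation=cv2.INTER_CUBIC)
b=cv2.resize(s[165:265,235:345],(253,230),interpolation=cv2.INTER_CUBIC); b=np.hstack([b,np.zeros((230,800-253,3),np.uint8)])
cv2.imwrite('pics/t14c.png',np.vstack([a,b]))
for t in(170,175,180): 
    q=np.deg2rad(t); print(t,proj('top',(*rk(-.058*np.cos(q),.055),.08+.058*np.sin(q))),proj('scene',(*rk(-.058*np.cos(q),.055),.08+.058*np.sin(q))))
E
```

```text
rack x -0.1447 y 0.0628 z 0.1386 r 0.2004 theta 43.8 F [ 0.3  0.5 -0.1] w 0.03855698686761132
170 [258.54106385 129.22714063] [316.33787344 209.45975861]
175 [258.57942249 129.39539597] [316.37998518 211.14066596]
180 [258.60738555 129.71092018] [316.26606006 212.78562974]
```

View pics/t14c.png

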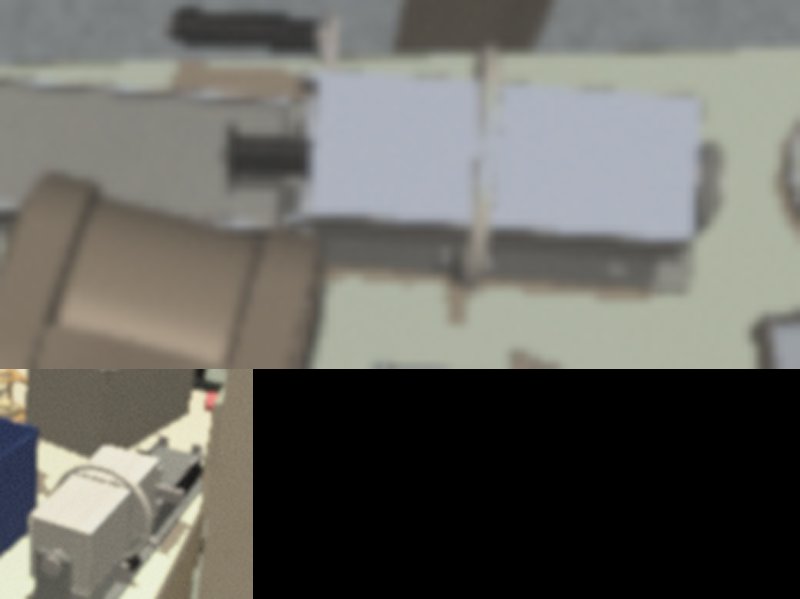

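The drum is flat upside down, with the sleeve on the far side at (245,30). The cassette's T-end is still at (230,155), so the cassette is home. The arm is clear, so I hand in.

```bash
python3 -c "
from bench import r
print(r.hand_in())"
```

```text
the job is handed in; nothing more can be done
None
```

I handed the job in with every step done, but hand-in returned no verdict: the two jars and one bottle I found (no fourth was visible) are in the locked cassette, the bolt held a 20 N pull, and the drum was left upside down at its stop.

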